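# Put the long menu board away in its case

### The arm

A 7-joint arm with a two-finger parallel gripper is mounted at the origin on the work surface. World frame = base frame: x ahead of the robot, y to its left, z up, the work surface at z = 0. Lengths are in m, angles in rad, forces in N, time in s.
With the tool pointing down it reaches from about 0.4 to 0.85 m from the base axis. Payload 4.5 kg.
Tool frame: the origin (TCP) lies midway between the tips of the shut fingers; the grasp point (between the pads) lies 19 mm behind it; x points along the fingers, y is the direction in which the jaws open and shut, and the axes are right-handed (so a half turn about x gives the same grasp; the last joint's range is limited). The gripper opens to 85 mm and grips with 20 to 120 N. Pads are 22 mm wide; open, the fingers measure 114 mm over their backs; the gripper's body (76 mm by 85 mm) begins 54 mm behind the grasp point. The pads swing forward as they close: fully open they stand 13 mm farther back than shut.
Start: joints at [-1.094, 0.689, -0.195, 1.565, 0.157, 0.902, -0.215], TCP at [0.268, 0.565, 0.206] pointing down, gripper open.
Joint ranges: [-3.01, 3.01], [-0.46, 2.08], [-1.47, 1.51], [0.13, 2.56], [-1, 4.14], [0.04, 2.09], [-2.66, 2.66]. Speed limits (rad/s): [2.57, 2.57, 3.14, 3.14, 3.14, 3.14, 3.14].

### API

Orientations are given as a 3x3 rotation matrix whose columns are the frame's x, y, z axes.
In Python, from rig import manip gives the robot as it stands.
- The arm moves only by the tool apply_moves, never from a script. Its argument "increments" is a list of rows, each an object of numbers: "claw": the opening, from -1 (shut) to 1 (fully open); "dx", "dy", "dz": the shift along the tool's x, y, z in m; "rx", "ry", "rz": the turn, a rotation vector about the tool's x, y, z in degrees. In form: [{"claw": .., "dx": .., "dy": .., "dz": .., "rx": .., "ry": .., "rz": ..}, ...]. A call has 1 to 5 rows; each row shifts and turns the pose as measured when the row begins, along the tool's axes as they then stand; what a row does not reach is not made up. A row lasts 1/10 s, in which the tool goes at most 50 mm and 8.59 degrees, less where a joint would pass 70% of its speed; a pose out of reach is approached as far as the arm can. A call is refused whole if a number of a shift passes 0.05 or a number of a turn 8.59, either way. A call with a gripper value outside its range is refused whole. The fingers move at their own pace and stop on an object; "grip_force" is the grip in N (left out, the last holds). Time passes only in rows, so rows that do not move let the fingers close. It gives the time, the measured TCP pose, the force and the opening at its end, in the units of the state.
- manip.observe(): the state, without advancing time (a new reading comes with each control period).
- manip.snapshot(name): name is "side" or "top"; returns the picture (384x512x3 uint8, blue, green, red); there is no depth.
- manip.camera_model(name): a dict with "fx", "fy", "cx", "cy" (pixels), "k1" (the pictures are not rectified: a ray, as slopes to the right and down, at radius r is drawn at 1 + k1 r^2 times it, then the intrinsics apply), "extrinsics" (4x4, takes a point from world to camera coordinates). Camera axes: x right, y down, z forward; pixel columns grow to the right and rows downward; lengths in m; the calibration is good to about 2 mm. A picture is of the moment at which its call begins. camera_model takes no time and is no camera call.
- manip.hand_in(): hands the job in, once; it reports no verdict.
Trained networks look in the newest picture that a camera, given by its name, has taken for a name from the list of things; names that differ only in an ending like _2 or _b are one class to them, and where a whole thing is asked for, a point or a joint stands for the part that bears it (a point fixed in the world has none). Each returns a list of dicts, best first, with "score" (0 to 1); they miss things now and then, are a little off and sometimes report something else, mostly with a low value. They report only what shows in the picture. A call takes as long as a camera call.
- manip.trace(target, camera): "region" (384x512 bool, what is visible of it) and "rect" ([centre column, centre row, width, height] in pixels, round what is visible of it).
The state is a dict: "time": time; "joint_positions": joint angles; "joint_velocities": joint speeds; "tau": joint torques, N m; "eef_pos": TCP position; "tcp_rot": TCP orientation; "contact_force": force on the tool from outside, world axes, zero at the start; "torque": the same for the moment, N m; "grip_width": finger opening in m.
Only numpy, scipy, OpenCV 4.12 (cv2) and the standard library are available. Lean on these libraries where they do the work, as an engineer would, in place of code of your own. Each camera call takes 0.05 s, during which the arm holds its last target. There are 200 camera calls.

### The job

The cake stall is closing: draw the longest of the three menu boards straight up out of the slotted rack and stand it upright in the groove of the storage case's open pocket, lowering it right to the floor before you let go. Then slide the case's cover fully shut over it. Leave the two other boards in the rack and everything else on the table where they are.

Things in the scene. Friction and masses are not known exactly. Their poses are not given: they have to be found in the camera images.
- long_board: The longest menu board: black writing panel in a light wood frame, 160 long (its y) x 90 high (its z) x 8 mm thick (its x), about 130 g. Stands on its long edge in one of the rack's three slots. Origin: middle of its lower edge, so its top edge is 90 mm above.
- medium_board: The middle-sized menu board, same make: 115 long (y) x 70 high x 8 mm thick (x), stands in another slot of the rack and stays there. Origin: middle of its lower edge.
- short_board: The smallest menu board, same make: 80 long (y) x 64 high x 8 mm thick (x), stands in another slot of the rack and stays there. Origin: middle of its lower edge.
- rack: Slotted white-painted rack, fixed to the table, 196 x 196 mm, 45 mm high. Three slots run along its y, at x = -70, 0 and +70 mm; each is 12 mm wide, 172 mm long between end stops (stops reach 38 mm high), with its floor 8 mm above the table, 37 mm deep. Which board is in which slot changes. Origin: centre of the underside.
- case: Plywood storage case, fixed to the table, 286 (x) x 196 (y) mm; its side rails reach 115 mm high. Its -x half has a fixed top; its +x half is the open pocket, 131 (x) x 172 mm (y) inside, walls 112 mm high at the +x end. Origin: centre of the underside.
- case_pocket (a point): Middle of the pocket's floor, 8 mm above the table, at x = +69 mm in the case's frame, axes as the case. Two upright guide posts (80 mm high, 18 mm deep, round tops) at each y end form a groove 20 mm wide along y, centred here, which keeps a board upright; the 136 mm between them are free for the fingers. A board standing here has its top edge 8 mm below the cover.
- cover (a joint): The case's flat sliding cover, 138 (x) x 176 (y) x 6 mm, underside 106 mm above the table. Value in m: 0 = shut over the pocket; grows as it slides to the case's -x; 0.138 = fully open, over the fixed half. It starts open or nearly so and stays where it is left (friction about 2 N).
- cover_handle (a point): Top centre of the cover's handle, 142 mm above the table: an upright wooden rib on the middle of the cover, 12 mm thick (x), 80 mm long (y), 30 mm high. Axes as the case. It moves with the cover; when shut it is 66 mm to +x of the case's origin.
- shaker: Glass sugar shaker, 52 mm across, 95 mm tall. Bystander. Origin: centre of the underside.
- carton: Paper carton, 45 x 70 x 105 mm tall. Bystander. Origin: centre of the underside.
- snack_tray: Open cardboard tray, 190 x 75 x 40 mm. Bystander. Origin: centre of the underside.
- plate: White plate, 230 mm across, 20 mm high. Bystander. Origin: centre of the underside.
- bowl: Blue plastic bowl, 170 mm across, 70 mm high. Bystander. Origin: centre of the underside.
- syrup: Amber syrup bottle with a cap, 64 mm across, 180 mm tall. Bystander. Origin: centre of the underside.

How it is judged:
By the outcome, as a careful person would: the job done as asked, in the order asked, and still so for the second after the job is handed in, with the robot touching nothing.
It also fails if it takes over 54 s, if anything falls off the work surface, if the arm or the gripper's body presses on something with over 40 N, if the wrist force passes 120 N, or if a joint passes its speed limit or range.

## Working session

There is one attempt and no reset: what is moved stays moved. The work goes in short steps, Python scripts to look and compute and a tool call to move; the robot and the scene stay as the last step left them, time stands still between calls to the robot, and variables do not carry over. Pictures are saved under pics/ and viewed, about 8 in all and at most 12, crops included, and the job is handed in when it is done.

Besides the shell and the picture viewer there is one more tool, called after "Emit:" as name(argument=value, ...) on one line, values as JSON. apply_moves: Moves the arm, as the interface text tells. Its arguments: {"type":"object","properties":{"increments":{"type":"array","items":{"type":"object","properties":{"claw":{"type":"number"},"dx":{"type":"number"},"dy":{"type":"number"},"dz":{"type":"number"},"rx":{"type":"number"},"ry":{"type":"number"},"rz":{"type":"number"}}}},"grip_force":{"type":"number"}},"required":["increments"]}

```bash
mkdir -p pics; ls; python3 - <<'E'
from rig import manip
import cv2,numpy as np
np.set_printoptions(precision=4,suppress=True)
for n in("side","top"):
    cv2.imwrite(f"pics/{n}0.png",manip.snapshot(n)); m=manip.camera_model(n);print(n,m)
    for t in["long_board","medium_board","short_board","rack","case","cover","cover_handle"]:
        try:print(t,[(round(d["score"],2),np.round(d["rect"],0),d["region"].sum()) for d in manip.trace(t,n)[:2]])
        except Exception as e:print(t,e)
print(manip.observe())
E
```

```text
pics
side {'fx': 353.362016022651, 'fy': 353.362016022651, 'cx': 254.97897220011396, 'cy': 196.424782224859, 'k1': -0.014824465677935317, 'extrinsics': array([[ 0.9792, -0.203 , -0.0023, -0.5634],
       [-0.1307, -0.6214, -0.7725,  0.1557],
       [ 0.1553,  0.7567, -0.635 ,  1.2364],
       [ 0.    ,  0.    ,  0.    ,  1.    ]])}
long_board [(0.53, array([258., 247.,  17.,  41.]), np.int64(279))]
medium_board [(0.62, array([237., 257.,   7.,  42.]), np.int64(150))]
short_board [(0.5, array([232., 171.,  82.,  62.]), np.int64(3513)), (0.33, array([297., 171.,  19.,  43.]), np.int64(599))]
rack [(0.66, array([259., 259.,  74.,  70.]), np.int64(2966))]
case [(0.61, array([233., 169.,  80.,  59.]), np.int64(3435))]
cover [(0.79, array([214., 158.,  37.,  30.]), np.int64(800))]
cover_handle [(0.83, array([215., 161.,  41.,  26.]), np.int64(765))]
top {'fx': 475.5079299848815, 'fy': 475.5079299848815, 'cx': 255.2314221916723, 'cy': 199.558829160808, 'k1': -0.17596713541415737, 'extrinsics': array([[-0.0007, -0.9999, -0.0155,  0.0078],
       [-0.9949,  0.0023, -0.1012,  0.6152],
       [
[... 383 characters left out ...]
  56.,  73.]), np.int64(3271))]
cover [(0.93, array([197., 232.,  48.,  37.]), np.int64(1300))]
cover_handle []
{'time': 0.8, 'joint_positions': array([-1.0942,  0.6891, -0.1946,  1.5653,  0.1573,  0.9025, -0.2151]), 'joint_velocities': array([ 0.0006, -0.0014, -0.0001,  0.0011, -0.0007,  0.    ,  0.0013]), 'tau': array([ -0.0002, -53.9491,  -1.2671, -15.8877,   0.0099,   0.001 ,
        -0.    ]), 'eef_pos': array([0.2678, 0.5648, 0.2055]), 'tcp_rot': array([[ 0.    ,  0.4284,  0.9036],
       [ 0.0001,  0.9036, -0.4284],
       [-1.    ,  0.0001, -0.0001]]), 'contact_force': array([ 0.1257, -0.7993,  0.0588]), 'torque': array([ 0.0361,  0.0572, -0.007 ]), 'grip_width': 0.08540524937419372}
```

```bash
python3 - <<'E'
import cv2,numpy as np
t=cv2.imread("pics/top0.png")[160:280,150:350]
cv2.imwrite("pics/top0c.png",cv2.resize(t,None,fx=4,fy=4,interpolation=cv2.INTER_CUBIC))
s=cv2.imread("pics/side0.png")[120:310,170:350]
cv2.imwrite("pics/side0c.png",cv2.resize(s,None,fx=3,fy=3,interpolation=cv2.INTER_CUBIC))
E
```

```text
(no output)
```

View pics/top0c.png

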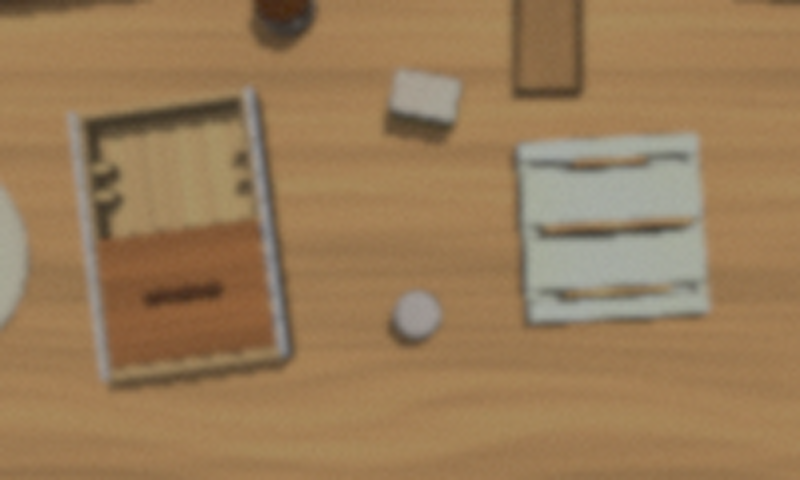

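View pics/side0c.png

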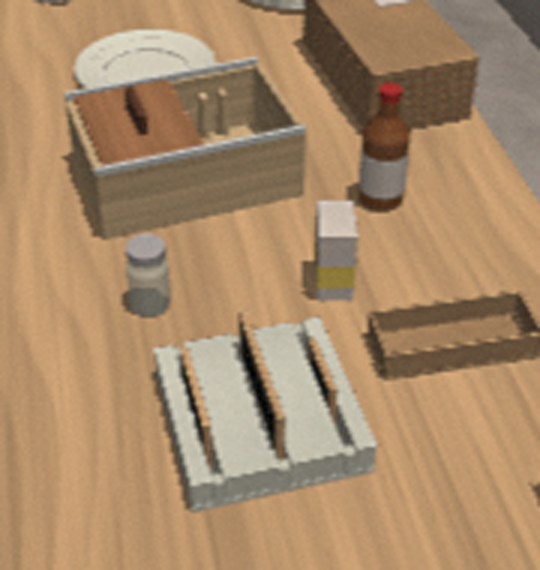

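View pics/side0.png

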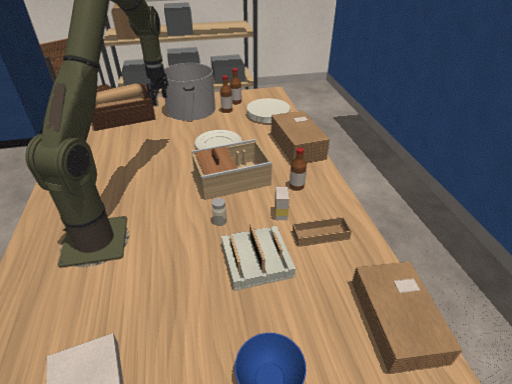

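```bash
cat > h.py <<'E'
from rig import manip
import cv2,numpy as np
from scipy.optimize import least_squares
np.set_printoptions(precision=4,suppress=True)
def proj(n,P):
    m=manip.camera_model(n);E=m["extrinsics"];p=np.atleast_2d(P)@E[:3,:3].T+E[:3,3]
    s=p[:,:2]/p[:,2:];s=s*(1+m["k1"]*(s**2).sum(1,keepdims=True))
    return s*m["fx"]+[m["cx"],m["cy"]]
def tri(a,b): # pixel in top, side -> world
    return least_squares(lambda X:np.r_[proj("top",X)[0]-a,proj("side",X)[0]-b],[.5,0,.1]).x
def fit(obs,x0,fz=False): # obs: (cam,bodyxyz,pix)
    def W(q,p):
        c,s=np.cos(q[2]),np.sin(q[2]);return [q[0]+c*p[0]-s*p[1],q[1]+s*p[0]+c*p[1],p[2]+(q[3] if fz else 0)]
    f=lambda q:np.concatenate([proj(n,W(q,p))[0]-u for n,p,u in obs])
    r=least_squares(f,x0+([0.] if fz else []),loss="soft_l1");return r.x,f(r.x).reshape(-1,2)
T=lambda a,b:np.array([a/4+150,b/4+160])-.375
S=lambda a,b:np.array([a/3+170,b/3+120])-.33
def avg(n,k=8): return np.mean([manip.snapshot(n).astype(float) for _ in range(k)],0)
E
python3 - <<'E'
from h import *
rz=.115
c=[("top",(.143,.098,rz),T(72,115)),("top",(.143,-.098,rz),T(250,90)),("top",(-.143,-.098,rz),T(287,358)),("top",(-.143,.098,rz),T(104,381)),
("side",(.143,.098,rz),S(257,63)),("side",(.143,-.098,rz),S(303,130)),("side",(-.143,-.098,rz),S(98,165)),("side",(-.143,.098,rz),S(68,97))]
k=.098
r=[("top",(k,k,.045),T(517,146)),("top",(k,-k,.045),T(697,134)),("top",(-k,-k,.045),T(709,311)),("top",(-k,k,.045),T(527,323)),
("side",(k,k,.045),S(320,320)),("side",(k,-k,.045),S(374,458)),("side",(-k,-k,.045),S(190,492)),("side",(-k,k,.045),S(156,352))]
for o in(c,r):
    for fz in(0,1):
        q,e=fit(o,[.55,0,0],fz);print(q);
    print(e.round(1).tolist())
    q=fit(o[:4],[.55,0,0])[0];print("top only",q);q=fit(o[4:],[.55,0,0])[0];print("side only",q)
print("long ends",tri(T(539,230),S(241,318)),tri(T(693,222),S(281,420)))
print("handle",tri(T(183,293),S(135,90)))
for n in("top","side"):
    a=avg(n);np.save(f"pics/{n}.npy",a)
for n,(y0,y1,x0,x1),s in(("top",(175,265,270,335),8),("side",(220,295,215,300),8)):
    pass
E
```

```text
[0.5279 0.2623 0.1339]
[ 0.5284  0.2648  0.1361 -0.008 ]
[[-0.4, -0.1], [0.4, -0.2], [-0.1, -0.2], [-0.3, 0.2], [0.1, -0.8], [1.2, 0.4], [-0.5, 3.0], [-0.9, -0.4]]
top only [0.5274 0.2631 0.1369]
side only [0.5281 0.2561 0.135 ]
[ 0.5377 -0.2044  0.0507]
[ 0.5388 -0.2005  0.0467 -0.0119]
[[0.3, -0.5], [-0.1, 0.3], [-0.4, 0.8], [0.2, 0.1], [0.1, 1.0], [0.7, -1.9], [-0.0, -0.2], [-0.3, 0.5]]
top only [ 0.5388 -0.1995  0.0573]
side only [ 0.5362 -0.2108  0.0365]
long ends [ 0.5344 -0.1179  0.0796] [ 0.5424 -0.281   0.0925]
handle [0.4651 0.2503 0.1607]
```

```bash
cat >> h.py <<'E'
def box(x0,x1,y0,y1,z):return [(x0,y0,z),(x1,y0,z),(x1,y1,z),(x0,y1,z),(x0,y0,z)]
def Wd(q,p):
    p=np.asarray(p,float);c,s=np.cos(q[2]),np.sin(q[2]);return np.c_[q[0]+c*p[:,0]-s*p[:,1],q[1]+s*p[:,0]+c*p[:,1],p[:,2]]
def panel(a,n,roi,s,lines):
    x0,y0,w,h=roi;im=cv2.resize(np.clip(a[y0:y0+h,x0:x0+w],0,255).astype(np.uint8),None,fx=s,fy=s,interpolation=cv2.INTER_CUBIC)
    for P,col in lines:
        u=((proj(n,P)-[x0,y0]+.5)*s-.5);cv2.polylines(im,[np.round(u*16).astype(np.int32)],False,col,1,cv2.LINE_AA,4)
    return im
def hcat(*ims):
    H=max(i.shape[0] for i in ims);return np.hstack([np.pad(i,((0,H-i.shape[0]),(0,0),(0,0))) for i in ims])
E
cat > ov.py <<'E'
from h import *
import sys
def ov(C,R,name,cov=.135):
    G=(0,255,0);B=(255,0,0);Y=(0,0,255)
    k=.098
    rl=[(Wd(R,box(-k,k,-k,k,.045)),G),(Wd(R,box(-k,k,-k,k,0)),B)]+[(Wd(R,[(0,-.08,.098),(0,.08,.098)]),Y)]
    cl=[(Wd(C,box(-.143,.143,-k,k,.115)),G),(Wd(C,box(-.143,.143,-k,k,0)),B),(Wd(C,[(.069,-.086,.008),(.069,.086,.008)]),Y),(Wd(C,[(.066-cov,-.04,.142),(.066-cov,.04,.142)]),Y)]
    t=np.load("pics/top.npy");s=np.load("pics/side.npy")
    cv2.imwrite(f"pics/{name}.png",np.vstack([hcat(panel(t,"top",(164,178,62,80),4,cl),panel(t,"top",(272,188,60,58),5,rl)),np.zeros((1,548,3),np.uint8)]))
    cv2.imwrite(f"pics/{name}s.png",hcat(panel(s,"side",(188,135,90,65),4.4,cl),panel(s,"side",(217,220,80,72),5,rl)))
E
python3 - <<'E'
from ov import *
ov([.5276,.2625,.136],[.5385,-.2005,.052],"ov1")
a=cv2.imread("pics/ov1.png");b=cv2.imread("pics/ov1s.png")
print(a.shape,b.shape)
w=max(a.shape[1],b.shape[1]);p=lambda i:np.pad(i,((0,0),(0,w-i.shape[1]),(0,0)))
o=np.vstack([p(a),p(b)]);cv2.imwrite("pics/ov1c.png",o);print(o.shape)
E
```

```text
(321, 548, 3) (360, 796, 3)
(681, 796, 3)
```

View pics/ov1c.png

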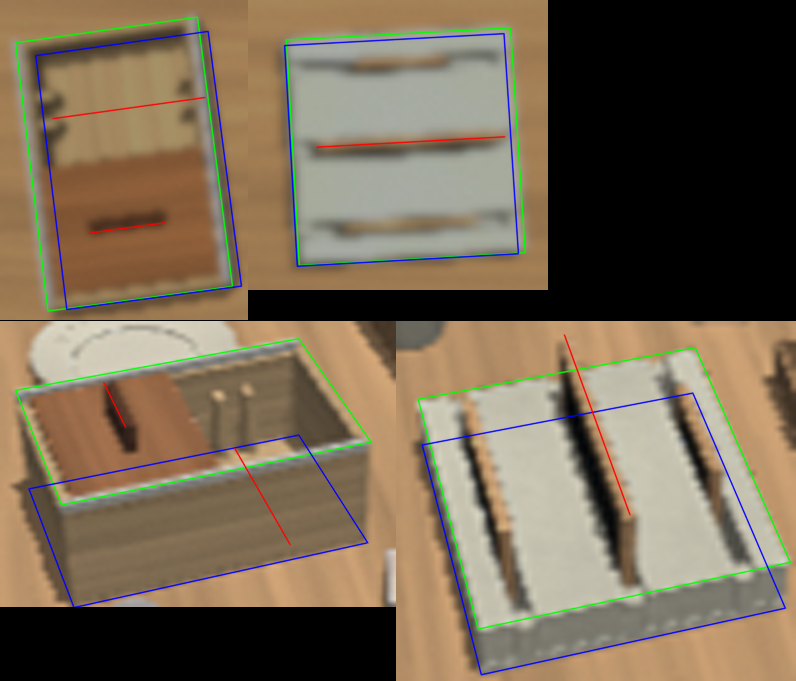

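```bash
cat >> h.py <<'E'
from scipy.ndimage import map_coordinates,gaussian_filter
def icp(imgs,edges,q,it=8,r=2.0):
    G={n:gaussian_filter(a.mean(2),.7) for n,a in imgs.items()}
    for _ in range(it):
        D=[]
        for n,a,b in edges:
            for t in np.linspace(.12,.88,15):
                p=np.array(a)*(1-t)+np.array(b)*t;d=np.subtract(b,a)*.02
                u=proj(n,Wd(q,[p]))[0];v=proj(n,Wd(q,[p+d]))[0]-u;nn=np.array([-v[1],v[0]])/np.linalg.norm(v)
                s=np.arange(-r-.5,r+.51,.1);X=u+s[:,None]*nn
                g=np.abs(np.gradient(map_coordinates(G[n],[X[:,1],X[:,0]],order=3)));i=g[5:-5].argmax()+5
                if g[i]>.4 and 5<i<len(s)-6:D.append((n,p,nn,u+s[i]*nn))
        f=lambda z:np.array([(proj(n,Wd(z,[p]))[0]-m)@nn for n,p,nn,m in D])
        R=least_squares(f,q,loss="soft_l1",f_scale=.3);q=R.x
    return q,len(D),np.median(np.abs(f(q)))
IM=lambda:{n:np.load(f"pics/{n}.npy") for n in("top","side")}
def rect_edges(n,x,y,z,which="abcd"):
    c=box(-x,x,-y,y,z);return [(n,c[i],c[i+1]) for i,w in enumerate("abcd") if w in which] # a:-y b:+x c:+y d:-x
E
python3 - <<'E'
from h import *
k=.098;im=IM()
for nm,et,es,q0 in(("rack",rect_edges("top",k,k,.045,"ab")+rect_edges("top",k,k,0,"cd"),rect_edges("side",k,k,.045,"abcd"),[.5385,-.2005,.052]),
  ("case",rect_edges("top",.143,k,.115,"ac"),rect_edges("side",.143,k,.115,"ac")+rect_edges("side",.143,k,.112,"b"),[.5276,.2625,.136])):
    for l,e in(("both",et+es),("top",et),("side",es)):
        for r in (2,1.2):print(nm,l,r,*icp(im,e,q0,r=r))
# board top line in top view: wood-ness ridge (R-B) across slot lines
a=im["top"];w=gaussian_filter(a[:,:,2]-a[:,:,0],.5)
q=[.5385,-.2005,.052]
for lab,xc,L,z in(("long",0,.16,.098),("med",-.07,.115,.078),("short",.07,.08,.072)):
    o=[]
    for y in np.linspace(-L/2+.015,L/2-.015,6):
        xs=np.arange(-.014,.0141,.0005);P=proj("top",Wd(q,[(xc+x,y,z) for x in xs]))
        g=map_coordinates(w,[P[:,1],P[:,0]],order=3);g=np.clip(g-np.percentile(g,50),0,None);o.append((g*xs).sum()/g.sum()*1000)
    print(lab,np.round(o,1))
a=im["side"]
# ends of long board along its top line in top view
ys=np.arange(-.1,.1001,.004);P=proj("top",Wd(q,[(0,y,.098) for y in ys]));print(np.c_[ys*1000,map_coordinates(w,[P[:,1],P[:,0]],order=3)].round(0)[[*range(0,9),*range(-9,0)]].tolist())
E
```

```text
Traceback (most recent call last):
  File "h.py", line 42, in icp
    R=least_squares(f,q,loss="soft_l1",f_scale=.3);q=R.x
  File "h.py", line 41, in <lambda>
    f=lambda z:np.array([(proj(n,Wd(z,[p]))[0]-m)@nn for n,p,nn,m in D])
                          ~~~~^^^^^^^^^^^^^
  File "h.py", line 6, in proj
    m=manip.camera_model(n);E=m["extrinsics"];p=np.atleast_2d(P)@E[:3,:3].T+E[:3,3]
ValueError: time passes only in moves, steps and waits
```

```bash
sed -i 's/    m=manip.camera_model(n);E/    m=CM[n];E/; s/^def proj/CM={n:manip.camera_model(n) for n in("top","side")}\ndef proj/' h.py
cat > meas.py <<'E'
from h import *
k=.098;im=IM()
for nm,et,es,q0 in(("rack",rect_edges("top",k,k,.045,"ab")+rect_edges("top",k,k,0,"cd"),rect_edges("side",k,k,.045,"abcd"),[.5385,-.2005,.052]),
  ("case",rect_edges("top",.143,k,.115,"ac"),rect_edges("side",.143,k,.115,"ac")+rect_edges("side",.143,k,.112,"b"),[.5276,.2625,.136])):
    for l,e in(("both",et+es),("top",et),("side",es)):
        for r in (2,1.2):print(nm,l,r,*icp(im,e,q0,r=r))
a=im["top"];w=gaussian_filter(a[:,:,2]-a[:,:,0],.5)
q=[.5385,-.2005,.052]
for lab,xc,L,z in(("long",0,.16,.098),("med",-.07,.115,.078),("short",.07,.08,.072)):
    o=[]
    for y in np.linspace(-L/2+.015,L/2-.015,6):
        xs=np.arange(-.014,.0141,.0005);P=proj("top",Wd(q,[(xc+x,y,z) for x in xs]))
        g=map_coordinates(w,[P[:,1],P[:,0]],order=3);g=np.clip(g-np.percentile(g,50),0,None);o.append((g*xs).sum()/g.sum()*1000)
    print(lab,np.round(o,1))
ys=np.arange(-.1,.1001,.004);P=proj("top",Wd(q,[(0,y,.098) for y in ys]));print(np.c_[ys*1000,map_coordinates(w,[P[:,1],P[:,0]],order=3)].round(0)[[*range(0,9),*range(-9,0)]].tolist())
E
python3 meas.py
```

```text
rack both 2 [ 0.5386 -0.2023  0.052 ] 119 0.31154319697952865
rack both 1.2 [ 0.5386 -0.2024  0.0515] 119 0.30177743317024
rack top 2 [ 0.5412 -0.2018  0.0526] 60 0.3022819055732304
rack top 1.2 [ 0.5412 -0.2018  0.0526] 60 0.3022819012734759
rack side 2 [ 0.5378 -0.2027  0.055 ] 58 0.18736689207456447
rack side 1.2 [ 0.5378 -0.2028  0.0539] 59 0.17927501321685888
case both 2 [0.5184 0.2594 0.1491] 70 0.512393173098811
case both 1.2 [0.5182 0.2603 0.1425] 56 0.3017020581736209
case top 2 [1.4732 0.399  0.142 ] 0 nan
case top 1.2 [1.1531 0.3554 0.135 ] 0 nan
case side 2 [0.5188 0.2565 0.142 ] 38 0.122985483695222
case side 1.2 [2.7444 0.5677 0.1489] 0 nan
long [0.8 1.2 0.1 0.5 0.6 0. ]
med [1.5 1.5 1.3 1.3 1.3 1.3]
short [0.7 1.1 1.1 1.3 1.1 1.2]
[[-100.0, 77.0], [-96.0, 69.0], [-92.0, 52.0], [-88.0, 33.0], [-84.0, 23.0], [-80.0, 27.0], [-76.0, 38.0], [-72.0, 45.0], [-68.0, 49.0], [68.0, 49.0], [72.0, 46.0], [76.0, 39.0], [80.0, 27.0], [84.0, 15.0], [88.0, 10.0], [92.0, 9.0], [96.0, 11.0], [100.0, 17.0]]
  return _methods._mean(a, axis=axis, dtype=dtype,
  ret = ret.dtype.type(ret / rcount)
```

```bash
python3 - <<'E'
from h import *
k=.098;im=IM()
et=rect_edges("top",.143,k,.115,"ac")+rect_edges("top",.143,k,.112,"b");es=rect_edges("side",.143,k,.115,"ac")+rect_edges("side",.143,k,.112,"b")
q0=[.5276,.2625,.136]
for l,e in(("both",et+es),("top",et),("side",es)):
    print(l,*icp(im,e,q0,r=1.5))
q=q0
print("postmid top L,R",proj("top",Wd(q,[(.069,.077,.088),(.069,-.077,.088)])),"obs (176.1,206.9) (210.4,201.9)")
print("side L",proj("side",Wd(q,[(.069,.077,.088)])),"obs 240.8,150.9")
G=(0,255,0);Y=(0,0,255)
cl=[(Wd(q,[(.069+d,-.086,.088),(.069+d,.086,.088)]),Y) for d in(-.01,.01)]+[(Wd(q,box(-.143,.143,-k,k,.115)),G)]
cl+=[(Wd(q,box(.060-.13,.072-.13,-.04,.04,.142)),G)]
o=hcat(panel(im["top"],"top",(166,180,58,60),7,cl),panel(im["side"],"side",(190,138,54,34),7,cl));cv2.imwrite("pics/pk.png",o);print(o.shape)
E
```

```text
both [150.8098  26.2511   0.8521] 0 nan
top [0.4317 0.2461 0.1711] 23 0.7907111128037432
side [6.3983 1.1049 0.1111] 0 nan
postmid top L,R [[175.4144 205.2853]
 [210.849  200.3591]] obs (176.1,206.9) (210.4,201.9)
side L [[240.9641 149.2085]] obs 240.8,150.9
(420, 784, 3)
  return _methods._mean(a, axis=axis, dtype=dtype,
  ret = ret.dtype.type(ret / rcount)
```

View pics/pk.png

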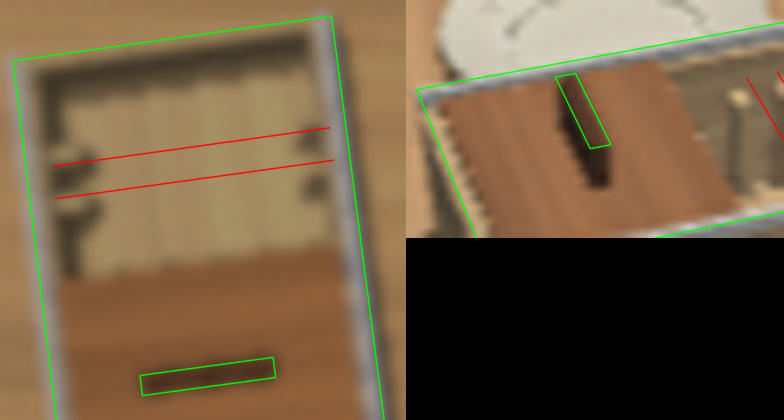

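```bash
cat > go.py <<'E'
import sys,numpy as np
from rig import manip
from scipy.spatial.transform import Rotation as Ro
np.set_printoptions(precision=4,suppress=True)
# usage: go.py x y z yawdeg [step]  -> rows in tool axes (tool straight down, tool y at yaw)
x,y,z,yaw=map(float,sys.argv[1:5]);step=float(sys.argv[5]) if len(sys.argv)>5 else .045
o=manip.observe();p=o["eef_pos"];R=o["tcp_rot"]
c,s=np.cos(np.radians(yaw)),np.sin(np.radians(yaw))
Rt=np.array([[0,c,s],[0,s,-c],[-1,0,0]]) # x down, y=(c,s,0), z=x×y
d=np.array([x,y,z])-p;w=(Ro.from_matrix(R).inv()*Ro.from_matrix(Rt)).as_rotvec(degrees=True)
n=max(1,int(np.ceil(max(np.linalg.norm(d)/step,np.linalg.norm(w)/8.4))))
print("t",o["time"],"p",p,"d",d,"turn",w.round(2),"F",o["contact_force"].round(1),"g",round(o["grip_width"],4),"n",n,"j",o["joint_positions"].round(2))
for i in range(min(n,5)):
    t=R.T@d/n;print("{"+",".join(f'"{k}":{v:.4f}' for k,v in zip(("dx","dy","dz"),t))+","+",".join(f'"{k}":{v:.2f}' for k,v in zip(("rx","ry","rz"),w/n))+"}")
    R=R@Ro.from_rotvec(w/n,degrees=True).as_matrix()
E
python3 go.py .53 .2 .23 3
```

```text
t 1.6 p [0.2678 0.5648 0.2055] d [ 0.2622 -0.3648  0.0245] turn [61.63 -0.01 -0.01] F [0.7 1.2 0.5] g 0.0853 n 10 j [-1.09  0.69 -0.19  1.57  0.16  0.9  -0.22]
{"dx":-0.0025,"dy":-0.0217,"dz":0.0393,"rx":6.16,"ry":-0.00,"rz":-0.00}
{"dx":-0.0025,"dy":-0.0174,"dz":0.0414,"rx":6.16,"ry":-0.00,"rz":-0.00}
{"dx":-0.0025,"dy":-0.0128,"dz":0.0431,"rx":6.16,"ry":-0.00,"rz":-0.00}
{"dx":-0.0025,"dy":-0.0081,"dz":0.0442,"rx":6.16,"ry":-0.00,"rz":-0.00}
{"dx":-0.0024,"dy":-0.0033,"dz":0.0448,"rx":6.16,"ry":-0.00,"rz":-0.00}
```

Emit:
apply_moves(increments=[{"claw": 0, "dx": -0.003, "dy": -0.022, "dz": 0.039, "rx": 6.2}, {"claw": 0, "dx": -0.003, "dy": -0.017, "dz": 0.041, "rx": 6.2}, {"claw": 0, "dx": -0.003, "dy": -0.013, "dz": 0.043, "rx": 6.2}, {"claw": 0, "dx": -0.003, "dy": -0.008, "dz": 0.044, "rx": 6.2}, {"claw": 0, "dx": -0.003, "dy": -0.003, "dz": 0.045, "rx": 6.2}])

```text
invalid input at $.increments[0]: expected keys claw, dx, dy, dz, rx, ry, rz
```

```bash
python3 go.py .54 .1 .23 3
```

```text
t 1.6 p [0.2678 0.5648 0.2055] d [ 0.2722 -0.4648  0.0245] turn [61.63 -0.01 -0.01] F [0.7 1.2 0.5] g 0.0853 n 12 j [-1.09  0.69 -0.19  1.57  0.16  0.9  -0.22]
{"dx":-0.0020,"dy":-0.0253,"dz":0.0371,"rx":5.14,"ry":-0.00,"rz":-0.00}
{"dx":-0.0020,"dy":-0.0219,"dz":0.0392,"rx":5.14,"ry":-0.00,"rz":-0.00}
{"dx":-0.0020,"dy":-0.0183,"dz":0.0410,"rx":5.14,"ry":-0.00,"rz":-0.00}
{"dx":-0.0020,"dy":-0.0145,"dz":0.0425,"rx":5.14,"ry":-0.00,"rz":-0.00}
{"dx":-0.0020,"dy":-0.0107,"dz":0.0436,"rx":5.14,"ry":-0.00,"rz":-0.00}
```

All keys needed.

Emit:
apply_moves(increments=[{"claw": 0, "dx": -0.003, "dy": -0.022, "dz": 0.039, "rx": 6.2, "ry": 0, "rz": 0}, {"claw": 0, "dx": -0.003, "dy": -0.017, "dz": 0.041, "rx": 6.2, "ry": 0, "rz": 0}, {"claw": 0, "dx": -0.003, "dy": -0.013, "dz": 0.043, "rx": 6.2, "ry": 0, "rz": 0}, {"claw": 0, "dx": -0.003, "dy": -0.008, "dz": 0.044, "rx": 6.2, "ry": 0, "rz": 0}, {"claw": 0, "dx": -0.003, "dy": -0.003, "dz": 0.045, "rx": 6.2, "ry": 0, "rz": 0}])

```text
time: 2.1
eef_pos: [0.3946, 0.3856, 0.2193]
tcp_rot: [[-0.005, 0.835, 0.551], [0.008, 0.551, -0.835], [-1.0, 0.001, -0.009]]
contact_force: [0.9, 0.5, -0.8]
grip_width: 0.0426
```

```bash
python3 go.py .54 .1 .23 3
```

```text
t 2.1 p [0.3946 0.3856 0.2193] d [ 0.1454 -0.2856  0.0107] turn [30.41 -0.54  0.1 ] F [ 0.9  0.5 -0.8] g 0.0426 n 8 j [-0.81  0.57 -0.07  1.78  0.04  0.79 -0.31]
{"dx":-0.0017,"dy":-0.0045,"dz":0.0398,"rx":3.80,"ry":-0.07,"rz":0.01}
{"dx":-0.0017,"dy":-0.0018,"dz":0.0400,"rx":3.80,"ry":-0.07,"rz":0.01}
{"dx":-0.0016,"dy":0.0008,"dz":0.0400,"rx":3.80,"ry":-0.07,"rz":0.01}
{"dx":-0.0016,"dy":0.0035,"dz":0.0399,"rx":3.80,"ry":-0.07,"rz":0.01}
{"dx":-0.0015,"dy":0.0061,"dz":0.0396,"rx":3.80,"ry":-0.07,"rz":0.01}
```

Emit:
apply_moves(increments=[{"claw": 0, "dx": -0.003, "dy": -0.005, "dz": 0.048, "rx": 5, "ry": 0, "rz": 0}, {"claw": 0, "dx": -0.003, "dy": -0.001, "dz": 0.048, "rx": 5, "ry": 0, "rz": 0}, {"claw": 0, "dx": -0.003, "dy": 0.002, "dz": 0.048, "rx": 5, "ry": 0, "rz": 0}, {"claw": 0, "dx": -0.002, "dy": 0.005, "dz": 0.048, "rx": 5, "ry": 0, "rz": 0}, {"claw": 0, "dx": -0.002, "dy": 0.008, "dz": 0.048, "rx": 5, "ry": 0, "rz": 0}])

```text
time: 2.6
eef_pos: [0.502, 0.1608, 0.2317]
tcp_rot: [[0.0, 0.992, 0.129], [0.012, 0.129, -0.992], [-1.0, 0.002, -0.012]]
contact_force: [1.6, 1.0, 0.4]
grip_width: 0.0425
```

```bash
python3 go.py .539 -.2015 .2 2.95 .048
```

```text
t 2.6 p [0.502  0.1608 0.2317] d [ 0.037  -0.3623 -0.0317] turn [ 4.46 -0.68 -0.08] F [1.6 1.  0.4] g 0.0425 n 8 j [-0.41  0.52  0.04  1.84 -0.04  0.78 -0.22]
{"dx":0.0034,"dy":-0.0013,"dz":0.0456,"rx":0.56,"ry":-0.09,"rz":-0.01}
{"dx":0.0035,"dy":-0.0008,"dz":0.0456,"rx":0.56,"ry":-0.09,"rz":-0.01}
{"dx":0.0036,"dy":-0.0004,"dz":0.0456,"rx":0.56,"ry":-0.09,"rz":-0.01}
{"dx":0.0036,"dy":0.0001,"dz":0.0456,"rx":0.56,"ry":-0.09,"rz":-0.01}
{"dx":0.0037,"dy":0.0005,"dz":0.0455,"rx":0.56,"ry":-0.09,"rz":-0.01}
```

Emit:
apply_moves(increments=[{"claw": 0, "dx": 0, "dy": -0.001, "dz": 0.05, "rx": 1, "ry": -0.1, "rz": 0}, {"claw": 0, "dx": 0, "dy": -0.001, "dz": 0.05, "rx": 1, "ry": -0.1, "rz": 0}, {"claw": 0, "dx": 0.002, "dy": 0, "dz": 0.05, "rx": 1, "ry": -0.1, "rz": 0}, {"claw": 0, "dx": 0.004, "dy": 0, "dz": 0.05, "rx": 0.7, "ry": -0.1, "rz": 0}, {"claw": 0, "dx": 0.004, "dy": 0.001, "dz": 0.05, "rx": 0.7, "ry": -0.1, "rz": 0}])

```text
time: 3.1
eef_pos: [0.5274, -0.0876, 0.2216]
tcp_rot: [[0.009, 0.999, 0.048], [0.004, 0.048, -0.999], [-1.0, 0.01, -0.004]]
contact_force: [0.3, 0.1, -0.2]
grip_width: 0.043
```

```bash
python3 go.py .539 -.2015 .18 2.95 .042
```

```text
t 3.1 p [ 0.5274 -0.0876  0.2216] d [ 0.0116 -0.1139 -0.0416] turn [-0.19 -0.21 -0.55] F [ 0.3  0.1 -0.2] g 0.043 n 3 j [ 0.05  0.54  0.04  1.84 -0.04  0.75  0.17]
{"dx":0.0137,"dy":0.0019,"dz":0.0382,"rx":-0.06,"ry":-0.07,"rz":-0.18}
{"dx":0.0138,"dy":0.0019,"dz":0.0381,"rx":-0.06,"ry":-0.07,"rz":-0.18}
{"dx":0.0138,"dy":0.0019,"dz":0.0381,"rx":-0.06,"ry":-0.07,"rz":-0.18}
```

Emit:
apply_moves(increments=[{"claw": 0, "dx": 0.014, "dy": 0.002, "dz": 0.039, "rx": 0, "ry": -0.1, "rz": -0.2}, {"claw": 0, "dx": 0.014, "dy": 0.002, "dz": 0.039, "rx": 0, "ry": -0.1, "rz": -0.2}, {"claw": 0, "dx": 0.014, "dy": 0.002, "dz": 0.036, "rx": 0, "ry": 0, "rz": -0.2}, {"claw": 0, "dx": 0, "dy": 0, "dz": 0, "rx": 0, "ry": 0, "rz": 0}])

```text
time: 3.5
eef_pos: [0.5385, -0.2162, 0.1787]
tcp_rot: [[0.002, 0.999, 0.035], [-0.006, 0.035, -0.999], [-1.0, 0.002, 0.006]]
contact_force: [-1.4, -1.2, 0.2]
grip_width: 0.0427
```

```bash
python3 go.py .539 -.2015 .12 2.95 .042; python3 - <<'E'
from h import *
t=avg("top",4);s=avg("side",4);np.save("pics/top1.npy",t);np.save("pics/side1.npy",s)
p=manip.observe()["eef_pos"]
L=[(np.array([p,p-[0,0,.02]]),(0,0,255)),(Wd([.539,-.2015,.0515],[(0,-.08,.098),(0,.08,.098)]),(0,255,0))]
o=hcat(panel(t,"top",(270,180,65,70),6,L),panel(s,"side",(205,190,100,100),4,L));cv2.imwrite("pics/above.png",o);print(o.shape)
E
```

```text
t 3.5 p [ 0.5385 -0.2162  0.1787] d [ 0.0005  0.0147 -0.0587] turn [-0.92  0.36 -0.09] F [-1.4 -1.2  0.2] g 0.0427 n 2 j [ 0.28  0.66  0.04  1.75 -0.03  0.73  0.36]
{"dx":0.0293,"dy":0.0005,"dz":-0.0075,"rx":-0.46,"ry":0.18,"rz":-0.05}
{"dx":0.0293,"dy":0.0005,"dz":-0.0074,"rx":-0.46,"ry":0.18,"rz":-0.05}
(420, 790, 3)
```

View pics/above.png

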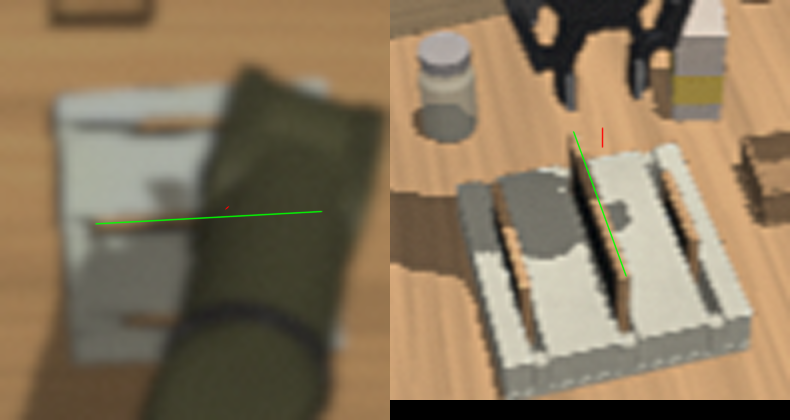

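```bash
python3 go.py .539 -.2015 .12 2.95 .042; python3 -c "
from h import *
print(proj('side',[[.5385,-.2162,.1787],[.539,-.2015,.1787]]))"
```

```text
t 3.9 p [ 0.5408 -0.2075  0.1808] d [-0.0018  0.006  -0.0608] turn [-0.27  0.11 -0.29] F [-1.   1.1  0.3] g 0.0427 n 2 j [ 0.27  0.65  0.03  1.75 -0.03  0.74  0.36]
{"dx":0.0304,"dy":-0.0009,"dz":-0.0031,"rx":-0.13,"ry":0.06,"rz":-0.15}
{"dx":0.0304,"dy":-0.0008,"dz":-0.0031,"rx":-0.13,"ry":0.06,"rz":-0.15}
[[257.4873 224.0769]
 [256.6246 220.6999]]
```

Emit:
apply_moves(increments=[{"claw": 0, "dx": 0.03, "dy": -0.001, "dz": -0.003, "rx": -0.1, "ry": 0, "rz": -0.1}, {"claw": 0, "dx": 0.03, "dy": -0.001, "dz": -0.003, "rx": -0.1, "ry": 0, "rz": -0.1}, {"claw": 0, "dx": 0, "dy": 0, "dz": 0, "rx": 0, "ry": 0, "rz": 0}])

```text
time: 4.2
eef_pos: [0.5414, -0.1997, 0.1218]
tcp_rot: [[0.007, 0.998, 0.054], [-0.003, 0.054, -0.999], [-1.0, 0.007, 0.003]]
contact_force: [-0.1, -0.4, 0.3]
grip_width: 0.0426
```

```bash
python3 go.py .539 -.2015 .058 2.95 .025
```

```text
t 4.2 p [ 0.5414 -0.1997  0.1218] d [-0.0024 -0.0018 -0.0638] turn [ 0.16  0.19 -0.41] F [-0.1 -0.4  0.3] g 0.0426 n 3 j [ 0.26  0.73  0.02  1.81 -0.03  0.59  0.35]
{"dx":0.0213,"dy":-0.0010,"dz":0.0005,"rx":0.05,"ry":0.06,"rz":-0.14}
{"dx":0.0213,"dy":-0.0009,"dz":0.0005,"rx":0.05,"ry":0.06,"rz":-0.14}
{"dx":0.0213,"dy":-0.0009,"dz":0.0005,"rx":0.05,"ry":0.06,"rz":-0.14}
```

Emit:
apply_moves(increments=[{"claw": 0, "dx": 0.021, "dy": -0.001, "dz": 0, "rx": 0.1, "ry": 0.1, "rz": -0.2}, {"claw": 0, "dx": 0.021, "dy": -0.001, "dz": 0, "rx": 0, "ry": 0, "rz": -0.2}, {"claw": 0, "dx": 0.02, "dy": -0.001, "dz": 0.001, "rx": 0, "ry": 0, "rz": -0.1}, {"claw": 0, "dx": 0, "dy": 0, "dz": 0, "rx": 0, "ry": 0, "rz": 0}])

```text
time: 4.6
eef_pos: [0.5429, -0.2002, 0.0633]
tcp_rot: [[0.005, 0.998, 0.056], [-0.003, 0.056, -0.998], [-1.0, 0.005, 0.004]]
contact_force: [0.6, 0.9, 0.4]
grip_width: 0.0431
```

```bash
python3 go.py .539 -.2015 .058 2.95 .025; python3 - <<'E'
from h import *
s=avg("side",3)
p=manip.observe()["eef_pos"];print(p)
L=[(np.array([p,p+[0,0,.019]]),(0,0,255)),(Wd([.539,-.2015,.0515],[(0,-.08,.098),(0,.08,.098)]),(0,255,0))]
o=panel(s,"side",(215,195,80,90),6.5,L);cv2.imwrite("pics/gr.png",o)
E
```

```text
t 4.6 p [ 0.5429 -0.2002  0.0633] d [-0.0039 -0.0013 -0.0053] turn [ 0.25  0.21 -0.3 ] F [0.6 0.9 0.4] g 0.0431 n 1 j [ 0.26  0.83  0.02  1.83 -0.03  0.47  0.35]
{"dx":0.0052,"dy":-0.0040,"dz":0.0011,"rx":0.25,"ry":0.21,"rz":-0.30}
[ 0.545  -0.2009  0.0657]
```

View pics/gr.png

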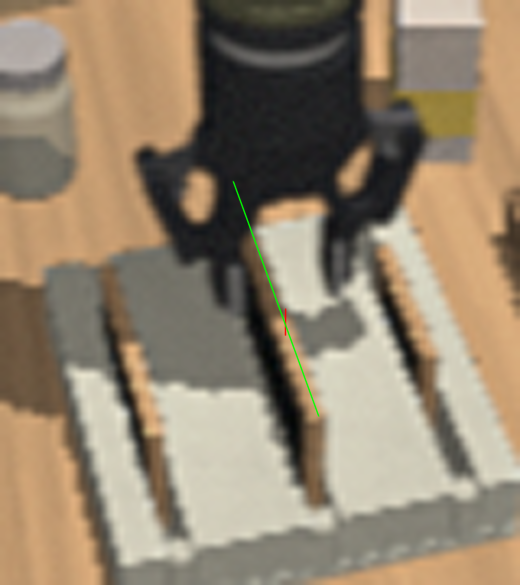

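```bash
python3 - <<'E'
from h import *
P=np.array([[.545,-.243,.139],[.545,-.201,.0657],[.545,-.201,.0787],[.545,-.212,.0787],[.523,-.212,.0767],[.567,-.212,.0767]])
print((proj("side",P)-[215,195]+.5)*6.5)
print("base",proj("side",[[0,0,0],[0,0,.3]]),proj("top",[[0,0,0]]))
for n in CM:print(n,-CM[n]["extrinsics"][:3,:3].T@CM[n]["extrinsics"][:3,3])
E
```

```text
[[305.3701 292.9474]
 [285.4152 335.6174]
 [285.5179 317.4041]
 [290.3013 333.8121]
 [245.7427 343.5844]
 [334.5443 329.7222]]
base [[ 94.5089 240.772 ]
 [ 65.2483 170.8404]] [[257.0208 339.9567]]
top [ 0.4044 -0.0251  2.1021]
side [ 0.3799 -0.9532  0.9041]
```

```bash
python3 - <<'E'
from h import *
im=IM();p=np.array([.2678,.5648,.2055]);y=np.array([.4284,.9036,0])
L=[(np.array([p,p+[0,0,.02]]),(0,0,255)),(np.array([p+[0,0,.013]-y*.05,p+[0,0,.013]+y*.05]),(0,255,0))]
a=[]
for n in("top","side"):
    u=proj(n,p)[0].astype(int);print(n,u);x0=max(0,u[0]-30);y0=max(0,u[1]-32);a.append(panel(im[n],n,(x0,y0,60,60),6.5,L))
cv2.imwrite("pics/st.png",hcat(*a))
E
```

```text
top [116 281]
side [161 109]
```

View pics/st.png

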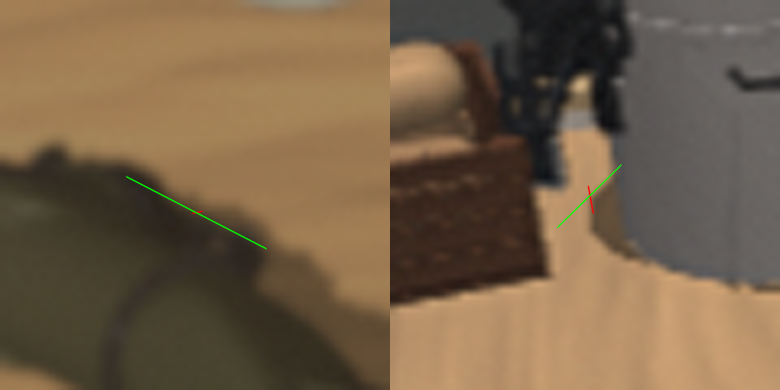

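Emit:
apply_moves(increments=[{"claw": 0, "dx": 0.006, "dy": -0.005, "dz": 0, "rx": 0.1, "ry": 0.1, "rz": -0.3}, {"claw": 0, "dx": 0.006, "dy": -0.002, "dz": 0.001, "rx": 0, "ry": 0, "rz": 0}, {"claw": 0, "dx": 0.002, "dy": 0, "dz": 0, "rx": 0, "ry": 0, "rz": 0}])

```text
time: 5.05
eef_pos: [0.5399, -0.2032, 0.0542]
tcp_rot: [[0.011, 0.998, 0.054], [-0.005, 0.054, -0.999], [-1.0, 0.01, 0.006]]
contact_force: [-0.2, 0.2, -0.1]
grip_width: 0.0426
```

```bash
python3 go.py .539 -.2015 .053 2.95 .025
```

```text
t 5.05 p [ 0.5399 -0.2032  0.0542] d [-0.0009  0.0017 -0.0012] turn [ 0.13  0.34 -0.59] F [-0.2  0.2 -0.1] g 0.0426 n 1 j [ 0.27  0.84  0.02  1.85 -0.03  0.44  0.36]
{"dx":0.0011,"dy":-0.0008,"dz":-0.0018,"rx":0.13,"ry":0.34,"rz":-0.59}
```

Now straighten and close.

Emit:
apply_moves(increments=[{"claw": 0, "dx": 0.001, "dy": -0.001, "dz": -0.002, "rx": 0.1, "ry": 0.3, "rz": -0.6}, {"claw": -0.4, "dx": 0, "dy": 0, "dz": 0, "rx": 0, "ry": 0, "rz": 0}, {"claw": -1, "dx": 0, "dy": 0, "dz": 0, "rx": 0, "ry": 0, "rz": 0}, {"claw": -1, "dx": 0, "dy": 0, "dz": 0, "rx": 0, "ry": 0, "rz": 0}, {"claw": -1, "dx": 0, "dy": 0, "dz": 0, "rx": 0, "ry": 0, "rz": 0}], grip_force=30)

```text
time: 5.55
eef_pos: [0.5388, -0.2012, 0.0531]
tcp_rot: [[-0.001, 0.999, 0.052], [-0.0, 0.052, -0.999], [-1.0, -0.001, 0.0]]
contact_force: [-0.1, 0.1, -1.9]
grip_width: 0.0073
```

```bash
python3 go.py .539 -.2015 .053 2.95 .025
```

```text
t 5.55 p [ 0.5388 -0.2012  0.0531] d [ 0.0002 -0.0003 -0.0001] turn [0.01 0.   0.06] F [-0.1  0.1 -1.9] g 0.0073 n 1 j [ 0.27  0.84  0.02  1.84 -0.03  0.46  0.36]
{"dx":0.0001,"dy":0.0002,"dz":0.0003,"rx":0.01,"ry":0.00,"rz":0.06}
```

Emit:
apply_moves(increments=[{"claw": -1, "dx": 0, "dy": 0, "dz": 0, "rx": 0, "ry": 0, "rz": 0}, {"claw": -1, "dx": -0.01, "dy": 0, "dz": 0, "rx": 0, "ry": 0, "rz": 0}, {"claw": -1, "dx": -0.015, "dy": 0, "dz": 0, "rx": 0, "ry": 0, "rz": 0}, {"claw": -1, "dx": -0.02, "dy": 0, "dz": 0, "rx": 0, "ry": 0, "rz": 0}, {"claw": -1, "dx": 0, "dy": 0, "dz": 0, "rx": 0, "ry": 0, "rz": 0}], grip_force=60)

```text
time: 6.05
eef_pos: [0.5384, -0.201, 0.1004]
tcp_rot: [[-0.002, 0.999, 0.052], [0.0, 0.052, -0.999], [-1.0, -0.002, -0.0]]
contact_force: [0.7, 0.9, -1.0]
grip_width: 0.0066
```

```bash
python3 go.py .539 -.2015 .21 2.95 .035; python3 - <<'E'
from h import *
s=avg("side",3)
p=manip.observe()["eef_pos"];print(p)
L=[(np.array([p,p+[0,0,.019]]),(0,0,255)),(Wd([p[0],p[1],.0515],[(0,-.08,p[2]+.045),(0,.08,p[2]+.045)]),(0,255,0))]
o=panel(s,"side",(215,185,80,90),6.5,L);cv2.imwrite("pics/lift.png",o)
E
```

```text
t 6.05 p [ 0.5384 -0.201   0.1004] d [ 0.0006 -0.0005  0.1096] turn [ 0.02 -0.02  0.13] F [ 0.7  0.9 -1. ] g 0.0066 n 4 j [ 0.26  0.77  0.02  1.82 -0.03  0.56  0.36]
{"dx":-0.0274,"dy":0.0001,"dz":0.0001,"rx":0.00,"ry":-0.01,"rz":0.03}
{"dx":-0.0274,"dy":0.0001,"dz":0.0001,"rx":0.00,"ry":-0.01,"rz":0.03}
{"dx":-0.0274,"dy":0.0001,"dz":0.0001,"rx":0.00,"ry":-0.01,"rz":0.03}
{"dx":-0.0274,"dy":0.0001,"dz":0.0001,"rx":0.00,"ry":-0.01,"rz":0.03}
[ 0.5362 -0.2001  0.0976]
```

View pics/lift.png

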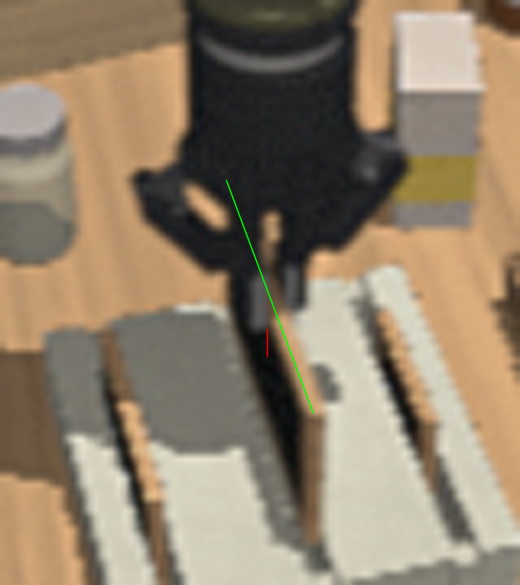

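Emit:
apply_moves(increments=[{"claw": -1, "dx": -0.025, "dy": 0, "dz": 0, "rx": 0, "ry": 0, "rz": 0}, {"claw": -1, "dx": -0.03, "dy": 0, "dz": 0, "rx": 0, "ry": 0, "rz": 0}, {"claw": -1, "dx": -0.03, "dy": 0, "dz": 0, "rx": 0, "ry": 0, "rz": 0}, {"claw": -1, "dx": -0.028, "dy": 0.002, "dz": -0.01, "rx": 0, "ry": 0, "rz": 0}, {"claw": -1, "dx": -0.005, "dy": 0.004, "dz": -0.03, "rx": -0.4, "ry": 0, "rz": 0}])

```text
time: 6.7
eef_pos: [0.536, -0.1636, 0.2131]
tcp_rot: [[-0.022, 0.998, 0.051], [0.003, 0.051, -0.999], [-1.0, -0.022, -0.004]]
contact_force: [1.0, 0.3, -1.4]
grip_width: 0.0066
```

```bash
python3 go.py .5955 .271 .22 7.8 .045
```

```text
t 6.7 p [ 0.536  -0.1636  0.2131] d [0.0595 0.4346 0.0069] turn [-4.89 -0.27  1.23] F [ 1.   0.3 -1.4] g 0.0066 n 10 j [ 0.19  0.6   0.04  1.74 -0.03  0.82  0.29]
{"dx":-0.0007,"dy":0.0081,"dz":-0.0431,"rx":-0.49,"ry":-0.03,"rz":0.12}
{"dx":-0.0007,"dy":0.0085,"dz":-0.0430,"rx":-0.49,"ry":-0.03,"rz":0.12}
{"dx":-0.0007,"dy":0.0089,"dz":-0.0430,"rx":-0.49,"ry":-0.03,"rz":0.12}
{"dx":-0.0007,"dy":0.0092,"dz":-0.0429,"rx":-0.49,"ry":-0.03,"rz":0.12}
{"dx":-0.0007,"dy":0.0096,"dz":-0.0428,"rx":-0.49,"ry":-0.03,"rz":0.12}
```

Emit:
apply_moves(increments=[{"claw": -1, "dx": -0.002, "dy": 0.008, "dz": -0.043, "rx": -0.5, "ry": 0, "rz": 0.2}, {"claw": -1, "dx": -0.001, "dy": 0.009, "dz": -0.043, "rx": -0.5, "ry": 0, "rz": 0.2}, {"claw": -1, "dx": -0.001, "dy": 0.009, "dz": -0.043, "rx": -0.5, "ry": 0, "rz": 0.2}, {"claw": -1, "dx": -0.001, "dy": 0.009, "dz": -0.043, "rx": -0.5, "ry": 0, "rz": 0.2}, {"claw": -1, "dx": -0.001, "dy": 0.009, "dz": -0.043, "rx": -0.5, "ry": 0, "rz": 0.1}])

```text
time: 7.2
eef_pos: [0.5641, 0.0563, 0.216]
tcp_rot: [[-0.011, 0.996, 0.086], [0.0, 0.086, -0.996], [-1.0, -0.011, -0.001]]
contact_force: [1.7, -0.2, -0.7]
grip_width: 0.0064
```

```bash
python3 go.py .5955 .271 .22 7.8 .045
```

```text
t 7.2 p [0.5641 0.0563 0.216 ] d [0.0314 0.2147 0.004 ] turn [-2.86 -0.1   0.64] F [ 1.7 -0.2 -0.7] g 0.0064 n 5 j [-0.21  0.6   0.05  1.73 -0.04  0.82 -0.05]
{"dx":-0.0009,"dy":0.0100,"dz":-0.0422,"rx":-0.57,"ry":-0.02,"rz":0.13}
{"dx":-0.0008,"dy":0.0104,"dz":-0.0421,"rx":-0.57,"ry":-0.02,"rz":0.13}
{"dx":-0.0008,"dy":0.0108,"dz":-0.0420,"rx":-0.57,"ry":-0.02,"rz":0.13}
{"dx":-0.0008,"dy":0.0112,"dz":-0.0419,"rx":-0.57,"ry":-0.02,"rz":0.13}
{"dx":-0.0008,"dy":0.0116,"dz":-0.0418,"rx":-0.57,"ry":-0.02,"rz":0.13}
```

Emit:
apply_moves(increments=[{"claw": -1, "dx": -0.002, "dy": 0.01, "dz": -0.043, "rx": -0.6, "ry": 0, "rz": 0.2}, {"claw": -1, "dx": -0.001, "dy": 0.01, "dz": -0.043, "rx": -0.6, "ry": 0, "rz": 0.2}, {"claw": -1, "dx": -0.001, "dy": 0.011, "dz": -0.043, "rx": -0.6, "ry": 0, "rz": 0.1}, {"claw": -1, "dx": -0.001, "dy": 0.011, "dz": -0.04, "rx": -0.6, "ry": 0, "rz": 0.1}, {"claw": -1, "dx": 0, "dy": 0.008, "dz": -0.025, "rx": -0.4, "ry": 0, "rz": 0}])

```text
time: 7.7
eef_pos: [0.5887, 0.2662, 0.2145]
tcp_rot: [[-0.012, 0.99, 0.142], [-0.0, 0.142, -0.99], [-1.0, -0.011, -0.002]]
contact_force: [-0.4, 0.6, -0.7]
grip_width: 0.0065
```

```bash
python3 go.py .5955 .271 .2 7.8 .045
```

```text
t 7.7 p [0.5887 0.2662 0.2145] d [ 0.0068  0.0048 -0.0145] turn [ 0.35 -0.09  0.65] F [-0.4  0.6 -0.7] g 0.0065 n 1 j [-0.52  0.71  0.06  1.48 -0.05  0.96 -0.31]
{"dx":0.0144,"dy":0.0076,"dz":-0.0038,"rx":0.35,"ry":-0.09,"rz":0.65}
```

Emit:
apply_moves(increments=[{"claw": -1, "dx": 0.014, "dy": 0.007, "dz": -0.003, "rx": 0.3, "ry": 0, "rz": 0.6}, {"claw": -1, "dx": 0.01, "dy": 0.001, "dz": 0, "rx": 0, "ry": 0, "rz": 0}, {"claw": -1, "dx": 0, "dy": 0, "dz": 0, "rx": 0, "ry": 0, "rz": 0}])

```text
time: 8.0
eef_pos: [0.5928, 0.2776, 0.1853]
tcp_rot: [[-0.007, 0.989, 0.146], [0.003, 0.146, -0.989], [-1.0, -0.007, -0.004]]
contact_force: [0.1, -0.2, -1.6]
grip_width: 0.0067
```

```bash
python3 go.py .5955 .271 .18 7.8 .045; python3 - <<'E'
from h import *
s=avg("side",3);t=avg("top",3)
o=manip.observe();p=o["eef_pos"];yw=np.arctan2(o["tcp_rot"][1,1],o["tcp_rot"][0,1]);print(p,np.degrees(yw))
q=[.5276,.2625,.136];b=[p[0],p[1],yw];z=p[2]-.045
L=[(Wd(b,[(0,-.08,z),(0,.08,z),(0,.08,z+.09),(0,-.08,z+.09),(0,-.08,z)]),(0,255,0)),(Wd(q,[(.059,.086,.088),(.059,-.086,.088)]),(0,0,255)),(Wd(q,[(.079,.086,.088),(.079,-.086,.088)]),(0,0,255)),(Wd(q,box(-.143,.143,-.098,.098,.115)),(255,0,0))]
cv2.imwrite("pics/over.png",hcat(panel(s,"side",(186,110,90,85),5.2,L),panel(t,"top",(164,178,62,80),5,L)))
E
```

```text
t 8.0 p [0.5928 0.2776 0.1853] d [ 0.0027 -0.0066 -0.0053] turn [ 0.61 -0.22  0.38] F [ 0.1 -0.2 -1.6] g 0.0067 n 1 j [-0.53  0.75  0.05  1.49 -0.06  0.9  -0.31]
{"dx":0.0052,"dy":0.0017,"dz":0.0069,"rx":0.61,"ry":-0.22,"rz":0.38}
[0.5952 0.2772 0.1887] 8.288053961818017
```

View pics/over.png

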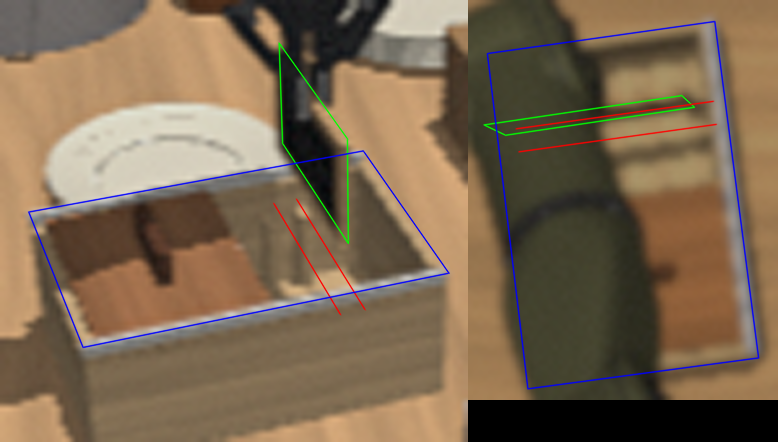

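Emit:
apply_moves(increments=[{"claw": -1, "dx": 0.01, "dy": 0, "dz": 0.006, "rx": 0.5, "ry": 0, "rz": 0.1}, {"claw": -1, "dx": 0.015, "dy": 0, "dz": 0.001, "rx": 0, "ry": 0, "rz": 0}, {"claw": -1, "dx": 0.01, "dy": 0, "dz": 0, "rx": 0, "ry": 0, "rz": 0}, {"claw": -1, "dx": 0.003, "dy": 0, "dz": 0, "rx": 0, "ry": 0, "rz": 0}, {"claw": -1, "dx": 0, "dy": 0, "dz": 0, "rx": 0, "ry": 0, "rz": 0}])

```text
time: 8.8
eef_pos: [0.5979, 0.2677, 0.1502]
tcp_rot: [[0.004, 0.991, 0.131], [0.006, 0.131, -0.991], [-1.0, 0.005, -0.006]]
contact_force: [-0.8, 1.5, 1.7]
grip_width: 0.0067
```

```bash
python3 go.py .5955 .271 .138 7.8 .045
```

```text
t 8.8 p [0.5979 0.2677 0.1502] d [-0.0024  0.0033 -0.0122] turn [-0.27 -0.32 -0.28] F [-0.8  1.5  1.7] g 0.0067 n 1 j [-0.52  0.79  0.05  1.54 -0.06  0.81 -0.31]
{"dx":0.0122,"dy":-0.0020,"dz":-0.0035,"rx":-0.27,"ry":-0.32,"rz":-0.28}
```

Emit:
apply_moves(increments=[{"claw": -1, "dx": 0.004, "dy": -0.002, "dz": -0.003, "rx": -0.3, "ry": -0.3, "rz": -0.3}, {"claw": -1, "dx": 0.004, "dy": -0.001, "dz": -0.001, "rx": 0, "ry": 0, "rz": 0}, {"claw": -1, "dx": 0, "dy": 0, "dz": 0, "rx": 0, "ry": 0, "rz": 0}, {"claw": -1, "dx": 0, "dy": 0, "dz": 0, "rx": 0, "ry": 0, "rz": 0}])

```text
time: 9.2
eef_pos: [0.5974, 0.272, 0.1463]
tcp_rot: [[0.007, 0.991, 0.137], [0.001, 0.137, -0.991], [-1.0, 0.007, 0.0]]
contact_force: [0.3, -0.4, 0.7]
grip_width: 0.0063
```

```bash
python3 go.py .5955 .271 .13 7.8 .045
```

```text
t 9.2 p [0.5974 0.272  0.1463] d [-0.0019 -0.001  -0.0163] turn [ 0.08  0.   -0.4 ] F [ 0.3 -0.4  0.7] g 0.0063 n 1 j [-0.53  0.79  0.06  1.54 -0.05  0.81 -0.31]
{"dx":0.0162,"dy":-0.0022,"dz":0.0007,"rx":0.08,"ry":0.00,"rz":-0.40}
```

Emit:
apply_moves(increments=[{"claw": -1, "dx": 0.012, "dy": -0.002, "dz": 0.001, "rx": 0, "ry": 0, "rz": -0.4}, {"claw": -1, "dx": 0.01, "dy": 0, "dz": 0, "rx": 0, "ry": 0, "rz": 0}, {"claw": -1, "dx": 0.006, "dy": 0, "dz": 0, "rx": 0, "ry": 0, "rz": 0}])

```text
time: 9.5
eef_pos: [0.5963, 0.2876, 0.125]
tcp_rot: [[0.007, 0.99, 0.143], [0.024, 0.142, -0.99], [-1.0, 0.011, -0.023]]
contact_force: [-2.6, 0.0, 5.7]
grip_width: 0.0066
```

```bash
python3 go.py .5955 .271 .1 7.8 .045
```

```text
t 9.5 p [0.5963 0.2876 0.125 ] d [-0.0008 -0.0166 -0.025 ] turn [ 0.4  -1.31 -0.61] F [-2.6  0.   5.7] g 0.0066 n 1 j [-0.53  0.82  0.04  1.54 -0.07  0.76 -0.31]
{"dx":0.0246,"dy":-0.0034,"dz":0.0169,"rx":0.40,"ry":-1.31,"rz":-0.61}
```

Emit:
apply_moves(increments=[{"claw": -1, "dx": -0.015, "dy": 0, "dz": 0.002, "rx": 0.2, "ry": -0.6, "rz": -0.3}, {"claw": -1, "dx": -0.025, "dy": 0, "dz": 0.003, "rx": 0.2, "ry": -0.6, "rz": -0.3}, {"claw": -1, "dx": -0.025, "dy": 0, "dz": 0.004, "rx": 0, "ry": 0, "rz": 0}, {"claw": -1, "dx": -0.005, "dy": 0, "dz": 0.003, "rx": 0, "ry": 0, "rz": 0}, {"claw": -1, "dx": 0, "dy": 0, "dz": 0, "rx": 0, "ry": 0, "rz": 0}])

```text
time: 10.0
eef_pos: [0.5949, 0.2776, 0.1934]
tcp_rot: [[-0.006, 0.99, 0.139], [0.003, 0.139, -0.99], [-1.0, -0.006, -0.003]]
contact_force: [-0.2, -0.4, -1.2]
grip_width: 0.0061
```

```bash
python3 go.py .5955 .271 .19 7.8 .045; python3 - <<'E'
from h import *
s=avg("side",4);t=avg("top",4)
np.save("pics/side2.npy",s);np.save("pics/top2.npy",t)
o=manip.observe();p=o["eef_pos"];yw=np.arctan2(o["tcp_rot"][1,1],o["tcp_rot"][0,1]);print(p,np.degrees(yw))
np.save("pics/p2.npy",np.r_[p,yw])
print(o["tcp_rot"])
for n in("long_board","case"):
  for c in("top","side"):
    print(n,c,[(round(d["score"],2),np.round(d["rect"],1)) for d in manip.trace(n,c)[:2]])
q=[.5276,.2625,.136];b=[p[0],p[1],yw];z=p[2]-.045
L=[(Wd(b,[(0,-.08,z),(0,.08,z),(0,.08,z+.09),(0,-.08,z+.09),(0,-.08,z)]),(0,255,0)),(np.array([p,p+[0,0,.019]]),(0,0,255))]
cv2.imwrite("pics/over2.png",hcat(panel(s,"side",(212,105,60,88),6.5,L),panel(t,"top",(170,188,56,40),7,L)))
E
```

```text
t 10.0 p [0.5949 0.2776 0.1934] d [ 0.0006 -0.0066 -0.0034] turn [ 0.2  -0.2   0.33] F [-0.2 -0.4 -1.2] g 0.0061 n 1 j [-0.53  0.75  0.06  1.48 -0.06  0.92 -0.32]
{"dx":0.0034,"dy":-0.0004,"dz":0.0066,"rx":0.20,"ry":-0.20,"rz":0.33}
[0.5943 0.278  0.1927] 8.050364527512075
[[-0.0079  0.9901  0.14  ]
 [ 0.002   0.14   -0.9901]
 [-1.     -0.0075 -0.0031]]
long_board top [(0.57, array([202.2, 199.1,  21.8,   7.5])), (0.29, array([257.1, 240.3,  13.1,  14.6]))]
long_board side [(0.59, array([246.4, 138.6,  13.2,  18.5]))]
case top [(0.95, array([205.9, 215.8,  34.9,  68.9])), (0.67, array([287.3, 162.4,  21.8,  47. ]))]
case side [(0.78, array([233.9, 171.8,  79.5,  55.9]))]
```

View pics/over2.png

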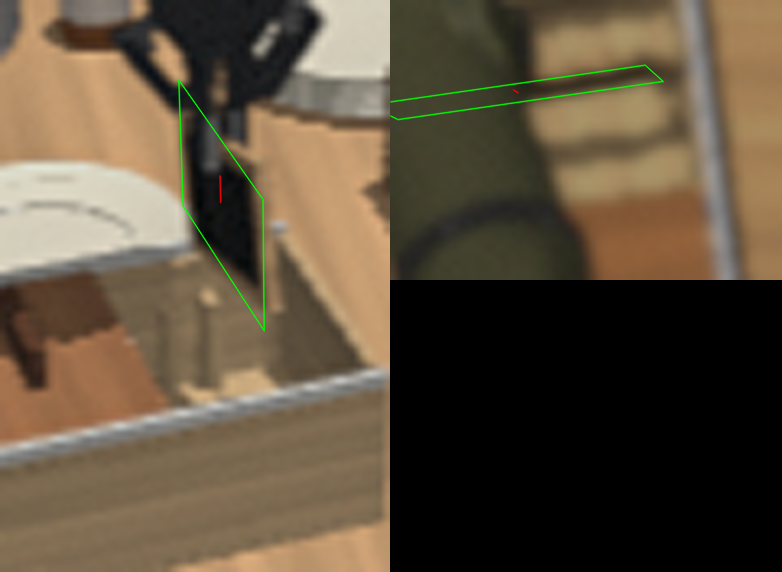

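```bash
python3 - <<'E'
from h import *
s=np.load("pics/side2.npy");g=s.mean(2)
print("cols 236..257, rows 124..154")
for v in range(124,155):print(v,g[v,236:258].round(0).astype(int))
E
```

```text
cols 236..257, rows 124..154
124 [145 153 152 120  64  41  29  50  78  63  29  54  63  58 114 145 141 143
 149 153 156 154]
125 [146 150 153 122  58  33  24  53  82  71  38  55  62  55 114 146 142 140
 146 151 151 153]
126 [146 148 155 122  51  21  26  52  80  77  68  79  76  60 114 147 142 140
 143 148 153 153]
127 [146 148 153 123  54  21  28  51  79  79  88 122 126  95 122 148 144 140
 140 148 152 153]
128 [145 145 150 127  66  23  25  50  78  78  67  77 109 131 141 150 144 140
 140 145 150 153]
129 [147 145 148 130  75  23  26  52  79  71  54  62  70  89 124 144 136 135
 138 140 147 153]
130 [146 144 146 130  83  23  21  61  87  71  32  44  61  66  73 109 124 132
 138 139 144 152]
131 [147 144 146 133  89  28  13  36  49  40  17  18  34  53  64  98 122 134
 142 138 140 149]
132 [152 145 143 135  93  32  13  17  20  21  14  10  18  22  55 106 127 137
 144 139 139 146]
133 [179 157 145 136 101  34  15  18  23  20  15  19  16  16  47 101 123 131
 139 142 140 142]
134 [203 190 164 143 104  40   9  14  23  15  22  19  11  19  43  95 122 133
 144 143 138 140]
135 [203 202 190 163 112  
[... 1173 characters left out ...]
5  23  34  80 108
  95  73  70  69]
148 [ 87  89  98 104 106 104 106 108 108 106 102  92  80  67  47  36  79 111
 104  79  69  68]
149 [ 94  95 100 106 106 106 105 128 127 106 101 100  90  81  71  59  77 110
 111  85  73  70]
150 [ 94  92  98 103 102  98 109 149 157 121  99 102 103  98  85  74  77 110
 114  88  72  72]
151 [ 94  97  97 100  99  99  90 125 148 128 106 102 105 105  95  83  77 108
 121  96  74  73]
152 [ 91  98  97  98 105 103  89  86  99 103 103 102 101 103 103 100  90 109
 126 105  76  74]
153 [ 82  88 101 102 103 104  93  85 100 105 103 106 109 110 110 112 108  99
  90  78  75  72]
154 [ 82  86  96  98 104 106  95  86 102 111 109 111 108 109 108 107 107  99
  86  79  75  75]
```

```bash
cat > tilt.py <<'E'
from h import *
def fitb(p,yw,bot,left,right,m=.004):
    # board face x=-4mm; params: y offset of bottom centre, bottom z, tilt (near -y end up positive)
    def pts(q,yy,zz):
        c,s=np.cos(q[2]),np.sin(q[2]);y=q[0]+yy*c+zz*s;z=q[1]-yy*s+zz*c
        return proj("side",Wd([p[0],p[1],yw],[(-.004,y,z)]))[0]
    def dist(P,a,b):
        d=(b-a)/np.linalg.norm(b-a);return (P-a)@np.array([-d[1],d[0]])
    def f(q):
        A,B=pts(q,.08-m,m),pts(q,-.08+m,m);C,D=pts(q,.08-m,.09),pts(q,-.08+m,.09)
        return np.r_[dist(bot,A,B),dist(left,A,C),dist(right,B,D)]
    r=least_squares(f,[0,p[2]-.045,.1]);return r.x,np.degrees(r.x[2]),r.fun
if __name__=="__main__":
    P=np.load("pics/p2.npy")
    bot=np.array([[243,142.8],[244,143.7],[246,145.2],[248,146.7],[250,148.3]])
    left=np.array([[240.5,129],[241.0,134],[241.5,137.5],[242,141]])
    right=np.array([[250.7,134],[250.9,138],[251.2,143],[251.4,147]])
    for m in(.002,.004,.008):print(m,*fitb(P[:3],P[3],bot,left,right,m))
E
python3 tilt.py
```

```text
0.002 [-0.0258  0.1596  0.2882] 16.510024589733092 [-0.1177  0.0038  0.0065  0.0092  0.092   0.9248  0.839   0.9279  1.0168
 -0.424  -0.6416 -0.864  -1.0816]
0.004 [-0.0267  0.1578  0.2853] 16.3451272226921 [-0.0953  0.019   0.0082 -0.0026  0.0664  0.7672  0.6861  0.7783  0.8705
 -0.3091 -0.5239 -0.7426 -0.9574]
0.008 [-0.0284  0.1541  0.2798] 16.02997254917914 [-0.0531  0.0475  0.0114 -0.0248  0.0182  0.4532  0.3812  0.4798  0.5785
 -0.0757 -0.285  -0.497  -0.7063]
```

```bash
python3 - <<'E'
from h import *
im=IM();q=[.5276,.2625,.136]
for n in("top","side"):
    a=im[n];w=gaussian_filter(a[:,:,0]-a[:,:,2],.4)+0
    for xc in(-.12,-.08,-.03,.03,.08,.12):
        out=[]
        for sg in(1,-1):
            ys=sg*.092+np.arange(-.02,.0201,.0005);P=proj(n,Wd(q,[(xc,y,.115) for y in ys]))
            g=map_coordinates(w,[P[:,1],P[:,0]],order=1);b=np.clip(g-(g.max()+np.median(g))/2,0,None);out.append(((b*ys).sum()/b.sum()*1000,g.max()-g.min()))
        print(n,xc,np.round(out,1).tolist(),"mid",round((out[0][0]+out[1][0])/2,1))
E
```

```text
top -0.12 [[95.3, 56.4], [-95.8, 67.7]] mid -0.3
top -0.08 [[95.4, 60.7], [-95.8, 83.4]] mid -0.2
top -0.03 [[96.3, 66.0], [-95.6, 78.3]] mid 0.3
top 0.03 [[95.8, 55.8], [-95.6, 65.1]] mid 0.1
top 0.08 [[95.9, 55.0], [-94.9, 70.7]] mid 0.5
top 0.12 [[92.3, 53.8], [-95.1, 68.2]] mid -1.4
side -0.12 [[92.0, 76.7], [-102.2, 72.1]] mid -5.1
side -0.08 [[92.2, 76.6], [-102.4, 81.7]] mid -5.1
side -0.03 [[92.6, 78.8], [-101.2, 84.7]] mid -4.3
side 0.03 [[88.5, 51.8], [-101.2, 68.1]] mid -6.3
side 0.08 [[87.4, 50.4], [-100.9, 32.0]] mid -6.8
side 0.12 [[88.2, 82.9], [-100.1, 27.5]] mid -5.9
```

Emit:
apply_moves(increments=[{"claw": -1, "dx": -0.005, "dy": 0, "dz": 0, "rx": 0.1, "ry": 3, "rz": 0}, {"claw": -1, "dx": 0, "dy": 0, "dz": 0, "rx": 0, "ry": 4.5, "rz": 0}, {"claw": -1, "dx": 0, "dy": 0, "dz": 0, "rx": 0, "ry": 4.5, "rz": 0}, {"claw": -1, "dx": 0, "dy": 0, "dz": 0, "rx": 0, "ry": 3.5, "rz": 0}, {"claw": -1, "dx": 0, "dy": 0, "dz": 0, "rx": 0, "ry": 0, "rz": 0}], grip_force=100)

```text
time: 11.1
eef_pos: [0.5948, 0.2797, 0.1984]
tcp_rot: [[-0.044, 0.99, 0.134], [0.276, 0.141, -0.951], [-0.96, -0.005, -0.279]]
contact_force: [0.8, -1.0, -0.8]
grip_width: 0.0056
```

```bash
cat > look.py <<'E'
from tilt import *
import sys
s=avg("side",4);np.save("pics/side3.npy",s);o=manip.observe();p=o["eef_pos"];R=o["tcp_rot"];yw=np.arctan2(R[1,1],R[0,1])
print("t",o["time"],"p",p,"yaw",np.degrees(yw),"lean",np.degrees(np.arcsin(-R[:,0]@np.array([np.sin(yw),-np.cos(yw),0]))),"F",o["contact_force"],o["grip_width"])
np.save("pics/p3.npy",np.r_[p,yw])
# predicted face corners for bottom centre B (yaw frame) level
b=[p[0],p[1],yw]
u=proj("side",Wd(b,[(-.004,y,p[2]+z) for y,z in((.07,-.045),(-.09,-.045),(-.09,.045),(.07,.045))]));print("pred",u)
g=s.mean(2);x0=int(u[:,0].min())-3;x1=int(u[:,0].max())+5;y0=int(u[3,1])-2;y1=int(u[:,1].max())+5
print("cols",x0,x1)
for v in range(y0,y1):print(v,*g[v,x0:x1].round(0).astype(int))
E
python3 look.py
```

```text
t 11.3 p [0.5933 0.2853 0.1993] yaw 8.51973998233892 lean 16.30807450136705 F [ 0.3724  0.2333 -0.5539] 0.006049181550937824
pred [[238.7658 135.2517]
 [251.5616 154.4687]
 [251.3585 134.1059]
 [238.0757 115.7848]]
cols 235 256
113 46 50 69 98 85 39 24 27 26 24 25 27 28 26 25 26 25 29 26 30 31
114 44 49 75 135 145 92 37 24 26 26 28 30 28 31 30 29 26 26 31 25 28
115 28 43 62 126 164 141 80 34 27 26 26 25 30 30 26 28 25 29 27 26 35
116 28 34 47 102 152 166 129 63 28 28 26 29 24 29 23 27 28 28 30 38 48
117 18 26 21 45 112 156 136 70 27 23 30 29 27 27 26 30 25 28 33 48 51
118 32 25 20 24 48 100 108 62 27 25 30 27 28 28 28 25 27 29 32 28 33
119 75 34 23 22 26 38 43 37 28 21 31 29 30 31 31 27 26 25 29 28 28
120 128 78 33 23 22 20 25 30 29 26 25 28 32 31 26 28 27 26 28 24 35
121 151 128 79 36 22 24 25 23 33 27 27 27 26 24 28 25 34 50 51 41 47
122 149 152 131 82 36 22 24 26 27 29 29 22 27 31 26 32 70 116 114 89 88
123 147 150 155 133 81 31 25 28 26 29 32 26 22 46 46 45 100 140 150 153 155
124 145 149 154 156 120 50 18 22 26 37 54 47 25 53 61 68 121 145 146 152 153
125 147 145 152 157 124 56 
[... 1863 characters left out ...]
 89 78
150 101 94 93 93 98 103 103 108 150 158 121 103 103 97 72 35 48 84 99 92 77
151 98 93 96 97 97 101 100 90 124 149 128 107 106 106 89 62 58 83 97 87 77
152 93 92 96 98 100 103 103 88 86 99 103 102 103 103 98 79 68 89 100 92 79
153 94 83 89 101 101 103 103 93 86 101 105 105 108 110 112 104 81 88 102 92 79
154 97 83 86 95 99 103 106 96 89 101 109 110 111 110 110 107 90 92 104 92 79
155 97 86 88 99 105 112 113 100 86 98 110 109 106 106 106 104 97 99 104 90 79
156 106 89 87 98 103 109 108 96 84 100 111 107 107 105 106 106 106 98 93 84 76
157 98 87 85 96 102 107 105 94 84 99 110 108 102 102 103 101 101 96 90 84 78
158 97 85 84 97 102 105 102 89 85 98 110 106 101 102 100 103 103 101 98 91 79
```

```bash
python3 - <<'E'
from tilt import *
P=np.load("pics/p3.npy")
bot=np.array([[241,136.4],[242,138],[243,139.5],[244,141.3],[245,143],[246,144.6],[247,146],[248,147.6],[249,149],[250,150.7]])
left=np.array([[240.3,v] for v in(126,129,132)]);right=np.array([[251.1,v] for v in(138,142,147)])
for m in(.004,.008,.01):
    x,d,e=fitb(P[:3],P[3],bot,left,right,m);print(m,x,d,e.round(2)); print("B world",Wd([*P[:2],P[3]],[(0,x[0],x[1])]))
E
```

```text
0.004 [-0.0177  0.1588 -0.0127] -0.7258363276147479 [-0.2  -0.15 -0.17 -0.02  0.08  0.12  0.06  0.1   0.03  0.13  0.98  0.89
  0.8  -0.71 -0.73 -0.75]
B world [[0.5959 0.2678 0.1588]]
0.008 [-0.018   0.1548 -0.0236] -1.3531109592653916 [-0.13 -0.1  -0.13  0.01  0.09  0.12  0.03  0.06 -0.02  0.06  0.63  0.55
  0.48 -0.45 -0.45 -0.46]
B world [[0.5959 0.2675 0.1548]]
0.01 [-0.0181  0.1528 -0.0287] -1.6441769236291115 [-0.09 -0.07 -0.11  0.02  0.09  0.11  0.02  0.04 -0.05  0.03  0.45  0.38
  0.31 -0.32 -0.31 -0.31]
B world [[0.5959 0.2674 0.1528]]
```

Emit:
apply_moves(increments=[{"claw": -1, "dx": 0.01, "dy": 0.001, "dz": 0.003, "rx": 0.7, "ry": 0, "rz": 0}, {"claw": -1, "dx": 0.01, "dy": 0, "dz": 0.003, "rx": 0, "ry": 0, "rz": 0}, {"claw": -1, "dx": 0.005, "dy": 0, "dz": 0.001, "rx": 0, "ry": 0, "rz": 0}, {"claw": -1, "dx": 0, "dy": 0, "dz": 0, "rx": 0, "ry": 0, "rz": 0}, {"claw": -1, "dx": 0, "dy": 0, "dz": 0, "rx": 0, "ry": 0, "rz": 0}])

```text
time: 11.8
eef_pos: [0.5919, 0.2904, 0.1705]
tcp_rot: [[-0.048, 0.99, 0.135], [0.276, 0.143, -0.95], [-0.96, -0.008, -0.28]]
contact_force: [0.1, -0.1, -0.6]
grip_width: 0.0057
```

```bash
cat > st.py <<'E'
import sys
from rig import manip
import numpy as np
from scipy.spatial.transform import Rotation as Ro
np.set_printoptions(precision=4,suppress=True)
# target x y z ; keep lean (deg) and yaw
x,y,z,yaw,lean=map(float,sys.argv[1:6])
for _ in range(2): manip.snapshot("side")
o=manip.observe();p=o["eef_pos"];R=o["tcp_rot"];c,s=np.cos(np.radians(yaw)),np.sin(np.radians(yaw))
Rt=np.array([[0,c,s],[0,s,-c],[-1,0,0]])@Ro.from_rotvec([0,lean,0],degrees=True).as_matrix()
print("t",o["time"],"p",p,"F",o["contact_force"].round(1),"M",o["torque"].round(2),"g",round(o["grip_width"],4))
d=np.array([x,y,z])-p;print("d",d,"tool d",R.T@d,"turn",(Ro.from_matrix(R).inv()*Ro.from_matrix(Rt)).as_rotvec(degrees=True))
E
python3 st.py .5938 .2853 .16 7.8 16.3
```

```text
t 11.9 p [0.5921 0.2902 0.1708] F [-0.6 -0.4 -1.6] M [-0.39 -0.06 -0.01] g 0.0056
d [ 0.0017 -0.0049 -0.0108] tool d [0.0089 0.001  0.008 ] turn [0.2598 0.0264 0.5355]
```

Emit:
apply_moves(increments=[{"claw": -1, "dx": 0.001, "dy": 0.001, "dz": 0.005, "rx": 0.2, "ry": 0, "rz": 0.5}, {"claw": -1, "dx": 0, "dy": 0, "dz": 0, "rx": 0, "ry": 0, "rz": 0}, {"claw": -1, "dx": 0, "dy": 0, "dz": 0, "rx": 0, "ry": 0, "rz": 0}])

```text
time: 12.2
eef_pos: [0.5946, 0.2852, 0.169]
tcp_rot: [[-0.036, 0.991, 0.131], [0.278, 0.136, -0.951], [-0.96, 0.002, -0.28]]
contact_force: [0.1, -0.3, -0.6]
grip_width: 0.0059
```

```bash
python3 st.py .5938 .2853 .148 7.8 16.3
```

```text
t 12.3 p [0.5946 0.285  0.169 ] F [-0.6 -0.1 -0.3] M [-0.37 -0.07 -0.01] g 0.0055
d [-0.0008  0.0003 -0.021 ] tool d [ 0.0202 -0.0008  0.0055] turn [ 0.0183  0.0439 -0.1038]
```

Emit:
apply_moves(increments=[{"claw": -1, "dx": 0.008, "dy": -0.001, "dz": 0.0025, "rx": 0, "ry": 0, "rz": 0}, {"claw": -1, "dx": 0.008, "dy": 0, "dz": 0.0025, "rx": 0, "ry": 0, "rz": 0}, {"claw": -1, "dx": 0.005, "dy": 0, "dz": 0.0015, "rx": 0, "ry": 0, "rz": 0}, {"claw": -1, "dx": 0, "dy": 0, "dz": 0, "rx": 0, "ry": 0, "rz": 0}])

```text
time: 12.7
eef_pos: [0.5934, 0.2845, 0.1448]
tcp_rot: [[-0.037, 0.991, 0.131], [0.277, 0.136, -0.951], [-0.96, 0.001, -0.28]]
contact_force: [-0.7, 0.1, -2.2]
grip_width: 0.0054
```

```bash
python3 st.py .5938 .2853 .13 7.8 16.3
```

```text
t 12.8 p [0.5939 0.2847 0.1456] F [ 0.1 -0.2 -1.5] M [-0.33 -0.04  0.03] g 0.006
d [-0.0001  0.0006 -0.0156] tool d [ 0.0152 -0.0001  0.0038] turn [ 0.0365  0.0257 -0.1482]
```

Emit:
apply_moves(increments=[{"claw": -1, "dx": 0.008, "dy": 0, "dz": 0.002, "rx": 0, "ry": 0, "rz": 0}, {"claw": -1, "dx": 0.008, "dy": 0, "dz": 0.002, "rx": 0, "ry": 0, "rz": 0}, {"claw": -1, "dx": 0.005, "dy": 0, "dz": 0.0015, "rx": 0, "ry": 0, "rz": 0}, {"claw": -1, "dx": 0, "dy": 0, "dz": 0, "rx": 0, "ry": 0, "rz": 0}])

```text
time: 13.2
eef_pos: [0.5943, 0.2857, 0.1224]
tcp_rot: [[-0.035, 0.991, 0.131], [0.278, 0.136, -0.951], [-0.96, 0.004, -0.28]]
contact_force: [-0.2, 0.3, -1.9]
grip_width: 0.0055
```

```bash
python3 st.py .5938 .2853 .11 7.8 16.3
```

```text
t 13.3 p [0.5948 0.2859 0.1232] F [-0.   0.5 -1.5] M [-0.36 -0.01 -0.04] g 0.0057
d [-0.001  -0.0006 -0.0132] tool d [ 0.0126 -0.0011  0.0042] turn [ 0.0687 -0.0102 -0.2689]
```

Emit:
apply_moves(increments=[{"claw": -1, "dx": 0.01, "dy": -0.001, "dz": 0.003, "rx": 0, "ry": 0, "rz": -0.2}, {"claw": -1, "dx": 0.01, "dy": 0, "dz": 0.003, "rx": 0, "ry": 0, "rz": 0}, {"claw": -1, "dx": 0.01, "dy": 0, "dz": 0.003, "rx": 0, "ry": 0, "rz": 0}, {"claw": -1, "dx": 0.005, "dy": 0, "dz": 0.0015, "rx": 0, "ry": 0, "rz": 0}, {"claw": -1, "dx": 0, "dy": 0, "dz": 0, "rx": 0, "ry": 0, "rz": 0}])

```text
time: 13.8
eef_pos: [0.594, 0.2855, 0.0834]
tcp_rot: [[-0.037, 0.991, 0.131], [0.278, 0.137, -0.951], [-0.96, 0.001, -0.281]]
contact_force: [-0.7, 0.2, -1.3]
grip_width: 0.0057
```

```bash
python3 st.py .5938 .2853 .065 7.8 16.3
```

```text
t 13.9 p [0.5945 0.2857 0.0844] F [-0.5 -0.4 -0.8] M [-0.38 -0.08 -0.  ] g 0.0054
d [-0.0007 -0.0004 -0.0194] tool d [ 0.0185 -0.0008  0.0057] turn [ 0.0894 -0.0236 -0.1459]
```

Emit:
apply_moves(increments=[{"claw": -1, "dx": 0.008, "dy": -0.001, "dz": 0.0025, "rx": 0, "ry": 0, "rz": 0}, {"claw": -1, "dx": 0.008, "dy": 0, "dz": 0.0025, "rx": 0, "ry": 0, "rz": 0}, {"claw": -1, "dx": 0.004, "dy": 0, "dz": 0.001, "rx": 0, "ry": 0, "rz": 0}, {"claw": -1, "dx": 0, "dy": 0, "dz": 0, "rx": 0, "ry": 0, "rz": 0}])

```text
time: 14.3
eef_pos: [0.5943, 0.2857, 0.0626]
tcp_rot: [[-0.034, 0.991, 0.132], [0.279, 0.136, -0.95], [-0.96, 0.005, -0.281]]
contact_force: [0.6, -0.2, -0.5]
grip_width: 0.0053
```

```bash
python3 st.py .5938 .2853 .053 7.8 16.3
```

```text
t 14.4 p [0.5947 0.2859 0.0633] F [ 0.5  0.9 -1.3] M [-0.34 -0.03  0.02] g 0.0053
d [-0.0009 -0.0006 -0.0103] tool d [ 0.0097 -0.001   0.0033] turn [ 0.1304 -0.0565 -0.3028]
```

Emit:
apply_moves(increments=[{"claw": -1, "dx": 0.004, "dy": -0.001, "dz": 0.0015, "rx": 0, "ry": 0, "rz": 0}, {"claw": -1, "dx": 0.004, "dy": 0, "dz": 0.001, "rx": 0, "ry": 0, "rz": 0}, {"claw": -1, "dx": 0.003, "dy": 0, "dz": 0.001, "rx": 0, "ry": 0, "rz": 0}])

```text
time: 14.7
eef_pos: [0.5952, 0.2872, 0.0539]
tcp_rot: [[-0.03, 0.991, 0.134], [0.283, 0.137, -0.949], [-0.959, 0.01, -0.284]]
contact_force: [-4.3, -4.6, 29.3]
grip_width: 0.0059
```

```bash
python3 st.py .5938 .2853 .053 7.8 16.3
```

```text
t 14.8 p [0.5951 0.2871 0.0541] F [-2.6  0.6  9.4] M [-0.34  0.46  0.07] g 0.0057
d [-0.0013 -0.0018 -0.0011] tool d [ 0.0006 -0.0015  0.0018] turn [ 0.2043 -0.1941 -0.5086]
```

Emit:
apply_moves(increments=[{"claw": -1, "dx": 0.001, "dy": 0, "dz": 0, "rx": 0, "ry": 0, "rz": 0}, {"claw": -0.7, "dx": 0, "dy": 0, "dz": 0, "rx": 0, "ry": 0, "rz": 0}, {"claw": -0.4, "dx": 0, "dy": 0, "dz": 0, "rx": 0, "ry": 0, "rz": 0}, {"claw": -0.3, "dx": 0, "dy": 0, "dz": 0, "rx": 0, "ry": 0, "rz": 0}, {"claw": -0.3, "dx": 0, "dy": 0, "dz": 0, "rx": 0, "ry": 0, "rz": 0}])

```text
time: 15.3
eef_pos: [0.5958, 0.2874, 0.0544]
tcp_rot: [[-0.028, 0.991, 0.134], [0.283, 0.137, -0.949], [-0.959, 0.011, -0.284]]
contact_force: [-1.4, -0.3, 0.5]
grip_width: 0.0298
```

```bash
python3 st.py .594 .273 .12 7.8 16.3
```

```text
t 15.4 p [0.5957 0.2873 0.0543] F [ 0.6 -0.2  0.7] M [-0.34 -0.03  0.02] g 0.0296
d [-0.0017 -0.0143  0.0657] tool d [-0.067  -0.0029 -0.0053] turn [ 0.2247 -0.205  -0.6007]
```

Emit:
apply_moves(increments=[{"claw": -0.3, "dx": -0.015, "dy": -0.001, "dz": -0.003, "rx": 0, "ry": 0, "rz": 0}, {"claw": -0.3, "dx": -0.03, "dy": -0.001, "dz": -0.007, "rx": 0, "ry": 0, "rz": 0}, {"claw": -0.3, "dx": -0.04, "dy": 0, "dz": -0.01, "rx": 0, "ry": 0, "rz": 0}, {"claw": -0.3, "dx": -0.04, "dy": 0, "dz": -0.01, "rx": 0, "ry": -3, "rz": 0}, {"claw": -0.3, "dx": -0.03, "dy": 0, "dz": -0.005, "rx": 0, "ry": -5, "rz": 0}])

```text
time: 15.9
eef_pos: [0.5913, 0.2702, 0.2155]
tcp_rot: [[-0.019, 0.992, 0.126], [0.139, 0.128, -0.982], [-0.99, -0.001, -0.14]]
contact_force: [0.9, 1.0, -0.5]
grip_width: 0.03
```

```bash
python3 go.py .40 .245 .22 7.8; python3 - <<'E'
from h import *
s=avg("side",3);np.save("pics/side4.npy",s)
for n in("cover_handle","long_board"):print(n,[(round(d["score"],2),np.round(d["rect"],1)) for d in manip.trace(n,"side")[:2]])
g=s.mean(2);print("side pocket cols 232..268 rows 140..172")
for v in range(138,172):print(v,*g[v,232:268].round(0).astype(int))
E
```

```text
t 15.9 p [0.5913 0.2702 0.2155] d [-0.1913 -0.0252  0.0045] turn [-0.48 -8.05  0.01] F [ 0.9  1.  -0.5] g 0.03 n 5 j [-0.41  0.69 -0.02  1.52 -0.16  0.89 -0.21]
{"dx":-0.0009,"dy":-0.0386,"dz":0.0000,"rx":-0.10,"ry":-1.61,"rz":0.00}
{"dx":-0.0009,"dy":-0.0386,"dz":-0.0000,"rx":-0.10,"ry":-1.61,"rz":0.00}
{"dx":-0.0009,"dy":-0.0386,"dz":-0.0001,"rx":-0.10,"ry":-1.61,"rz":0.00}
{"dx":-0.0009,"dy":-0.0386,"dz":-0.0001,"rx":-0.10,"ry":-1.61,"rz":0.00}
{"dx":-0.0009,"dy":-0.0386,"dz":-0.0002,"rx":-0.10,"ry":-1.61,"rz":0.00}
cover_handle [(0.88, array([216.4, 159.9,  40.6,  30.9]))]
long_board [(0.53, array([245.9, 158.4,  11.1,  18.1]))]
side pocket cols 232..268 rows 140..172
138 204 202 200 200 199 198 197 199 192 167 142 147 153 154 154 154 157 157 159 160 156 157 158 155 149 144 138 142 148 155 158 159 157 156 156 160
139 198 200 200 199 198 198 196 196 192 168 143 143 149 155 156 158 162 165 170 176 177 181 184 170 153 147 143 142 145 153 155 156 157 158 157 158
140 183 199 200 198 197 197 195 196 194 179 156 148 154 162 173 176 189 189 172 161 146 124 123 134 148 150 143 140 144 149
[... 3467 characters left out ...]
1 99 101 100
167 107 101 103 99 106 125 153 158 133 134 149 156 187 195 178 166 142 130 136 126 124 125 124 120 116 107 105 105 96 96 99 98 96 98 98 99
168 114 113 117 124 138 157 172 194 193 178 168 159 143 129 128 132 123 121 122 116 114 106 96 97 100 94 95 98 96 97 97 100 98 99 103 107
169 151 159 181 192 177 167 154 140 134 128 126 130 127 121 114 111 106 105 98 96 99 98 97 95 99 98 96 100 99 102 103 107 106 108 105 104
170 165 155 138 132 131 131 129 126 125 119 110 105 96 95 97 95 93 97 94 94 97 99 98 97 100 102 105 106 105 106 106 106 106 105 105 104
171 122 127 124 124 120 116 114 101 92 96 98 97 95 96 97 97 95 98 98 101 103 103 104 106 107 104 106 104 105 105 103 104 100 102 100 101
```

```bash
python3 - <<'E'
from h import *
q=[.5276,.2625,.136]
print(proj("side",Wd(q,[(.069,.08,.098),(.069,-.08,.098),(.065,.08,.098),(.065,-.08,.098)])))
s=np.load("pics/side4.npy")
# handle measure with both cams at start: draw predicted handle vs region
d=manip.trace("cover_handle","side")
for c in(.12,.124,.128,.132,.136):print(c,proj("side",Wd(q,[(.066-c,.04,.142),(.066-c,-.04,.142)])).round(1).tolist(),proj("top",Wd(q,[(.066-c,.04,.142),(.066-c,-.04,.142)])).round(1).tolist())
t=np.load("pics/top.npy").mean(2)
for v in range(226,239):print(v,*t[v,184:208].round(0).astype(int))
E
python3 go.py .466 .2541 .2 7.8
```

```text
[[240.6898 146.8847]
 [252.8551 166.6935]
 [239.8095 147.049 ]
 [251.9109 166.8857]]
0.12 [[214.7, 147.8], [219.8, 158.0]] [[185.4, 232.2], [204.4, 229.6]]
0.124 [[213.7, 148.0], [218.8, 158.2]] [[185.5, 233.1], [204.5, 230.6]]
0.128 [[212.8, 148.2], [217.8, 158.4]] [[185.6, 234.1], [204.6, 231.5]]
0.132 [[211.8, 148.3], [216.8, 158.5]] [[185.7, 235.1], [204.8, 232.5]]
0.136 [[210.8, 148.5], [215.8, 158.7]] [[185.9, 236.0], [204.9, 233.4]]
226 98 98 97 97 97 98 98 98 98 97 98 97 98 97 97 97 97 97 97 96 96 95 96 94
227 97 98 98 98 98 98 97 97 96 96 96 96 96 95 95 95 94 94 93 93 94 93 93 93
228 96 96 97 95 95 95 94 93 92 92 91 92 92 92 92 92 92 92 91 91 92 92 93 93
229 92 92 91 90 91 92 91 90 91 90 90 90 90 90 89 90 90 89 87 87 88 90 93 94
230 89 88 89 88 89 88 88 89 89 89 87 85 84 84 85 84 84 82 77 74 79 85 91 94
231 87 87 87 86 84 83 83 83 83 83 80 75 72 71 70 70 68 67 62 62 65 75 87 92
232 88 85 82 80 75 71 69 69 70 70 66 61 57 57 58 58 57 55 54 54 57 71 86 92
233 88 80 72 66 61 59 56 57 57 57 54 51 52 53 54 56 55 55 52 54 61 76 89 94
234 88 80 67 56 53 53 54 56 56 58 56 52 54 57 64 67 67 69 69 70 77 87 94 97
235 90 82 70 58 54 58 63 66 68 69 70 71 72 75 82 86 88 87 88 89 91 95 98 99
236 92 87 80 72 71 76 82 86 87 89 89 89 90 92 95 96 96 97 97 98 99 99 100 101
237 94 93 91 88 89 90 94 96 96 97 97 98 98 98 99 99 100 101 101 100 100 99 100 100
238 96 95 95 96 97 96 98 98 99 99 99 100 99 100 100 99 99 99 99 99 98 98 97 96
t 16.2 p [0.5892 0.2718 0.2113] d [-0.1232 -0.0177 -0.0113] turn [-0.25 -8.15  0.29] F [ 0.  -0.8 -1.1] g 0.0295 n 3 j [-0.41  0.7  -0.02  1.53 -0.16  0.88 -0.2 ]
{"dx":0.0039,"dy":-0.0415,"dz":0.0010,"rx":-0.08,"ry":-2.72,"rz":0.10}
{"dx":0.0039,"dy":-0.0415,"dz":0.0007,"rx":-0.08,"ry":-2.72,"rz":0.10}
{"dx":0.0038,"dy":-0.0415,"dz":0.0005,"rx":-0.08,"ry":-2.72,"rz":0.10}
```

Emit:
apply_moves(increments=[{"claw": 0, "dx": 0.003, "dy": -0.04, "dz": 0.001, "rx": 0, "ry": -2.7, "rz": 0.1}, {"claw": 0, "dx": 0.003, "dy": -0.04, "dz": 0.001, "rx": 0, "ry": -2.7, "rz": 0.1}, {"claw": 0, "dx": 0.003, "dy": -0.033, "dz": 0.001, "rx": 0, "ry": -2.5, "rz": 0.1}, {"claw": 0, "dx": 0, "dy": 0, "dz": 0, "rx": 0, "ry": 0, "rz": 0}, {"claw": 0, "dx": 0, "dy": 0, "dz": 0, "rx": 0, "ry": 0, "rz": 0}], grip_force=30)

```text
time: 16.7
eef_pos: [0.4717, 0.2457, 0.1957]
tcp_rot: [[-0.012, 0.993, 0.12], [-0.008, 0.12, -0.993], [-1.0, -0.012, 0.006]]
contact_force: [0.5, 0.4, -0.3]
grip_width: 0.0427
```

```bash
python3 st.py .466 .2541 .15 7.8 0
```

```text
t 16.8 p [0.4724 0.2459 0.1958] F [-0.6 -0.3  0.6] M [-0.05 -0.04  0.02] g 0.0428
d [-0.0064  0.0082 -0.0458] tool d [ 0.0458 -0.0048 -0.0091] turn [-0.9247  0.3288  0.6989]
```

Emit:
apply_moves(increments=[{"claw": 0, "dx": 0.02, "dy": -0.005, "dz": -0.008, "rx": -0.9, "ry": 0.3, "rz": 0.7}, {"claw": 0, "dx": 0.02, "dy": 0, "dz": 0, "rx": 0, "ry": 0, "rz": 0}, {"claw": 0, "dx": 0.006, "dy": 0, "dz": 0, "rx": 0, "ry": 0, "rz": 0}, {"claw": 0, "dx": 0, "dy": 0, "dz": 0, "rx": 0, "ry": 0, "rz": 0}])

```text
time: 17.2
eef_pos: [0.4727, 0.2515, 0.1484]
tcp_rot: [[0.005, 0.992, 0.127], [0.002, 0.127, -0.992], [-1.0, 0.006, -0.001]]
contact_force: [0.1, 0.1, 0.2]
grip_width: 0.0427
```

```bash
python3 st.py .466 .2541 .12 7.8 0
```

```text
t 17.3 p [0.4732 0.2517 0.1493] F [-0.2 -0.1  0.7] M [ 0.01 -0.02  0.01] g 0.0424
d [-0.0072  0.0024 -0.0293] tool d [ 0.0293 -0.0071 -0.0032] turn [-0.4819 -0.1086 -0.417 ]
```

Emit:
apply_moves(increments=[{"claw": 0, "dx": 0.004, "dy": -0.007, "dz": -0.003, "rx": -0.5, "ry": 0, "rz": -0.4}, {"claw": 0, "dx": 0.008, "dy": 0, "dz": 0, "rx": 0, "ry": 0, "rz": 0}, {"claw": 0, "dx": 0.008, "dy": 0, "dz": 0, "rx": 0, "ry": 0, "rz": 0}, {"claw": 0, "dx": 0.005, "dy": 0, "dz": 0, "rx": 0, "ry": 0, "rz": 0}, {"claw": 0, "dx": 0, "dy": 0, "dz": 0, "rx": 0, "ry": 0, "rz": 0}])

```text
time: 17.8
eef_pos: [0.467, 0.2548, 0.1241]
tcp_rot: [[0.003, 0.991, 0.136], [0.004, 0.136, -0.991], [-1.0, 0.003, -0.004]]
contact_force: [-0.2, 0.5, 0.9]
grip_width: 0.0426
```

```bash
python3 st.py .466 .2541 .11 7.8 0
```

```text
t 17.9 p [0.4673 0.255  0.1247] F [-0.1  0.6 -1.3] M [-0.01  0.01  0.02] g 0.0427
d [-0.0013 -0.0009 -0.0147] tool d [ 0.0147 -0.0015  0.0007] turn [ 0.0263 -0.2343 -0.2376]
```

Emit:
apply_moves(increments=[{"claw": 0, "dx": 0.005, "dy": -0.001, "dz": 0.001, "rx": 0, "ry": -0.2, "rz": -0.2}, {"claw": 0, "dx": 0.005, "dy": 0, "dz": 0, "rx": 0, "ry": 0, "rz": 0}, {"claw": 0, "dx": 0.003, "dy": 0, "dz": 0, "rx": 0, "ry": 0, "rz": 0}])

```text
time: 18.2
eef_pos: [0.4672, 0.2541, 0.1115]
tcp_rot: [[0.002, 0.991, 0.136], [0.001, 0.136, -0.991], [-1.0, 0.002, -0.001]]
contact_force: [0.4, -0.2, -0.6]
grip_width: 0.0428
```

```bash
python3 st.py .466 .2541 .105 7.8 0
```

```text
t 18.3 p [0.4669 0.2539 0.1114] F [-0.8 -0.9  0.7] M [ 0.04 -0.   -0.02] g 0.0429
d [-0.0009  0.0002 -0.0064] tool d [ 0.0064 -0.0009 -0.0003] turn [ 0.0169 -0.0408 -0.0862]
```

Emit:
apply_moves(increments=[{"claw": 0, "dx": 0.005, "dy": -0.001, "dz": 0, "rx": 0, "ry": 0, "rz": 0}, {"claw": 0, "dx": 0.004, "dy": 0, "dz": 0, "rx": 0, "ry": 0, "rz": 0}, {"claw": 0, "dx": 0, "dy": 0, "dz": 0, "rx": 0, "ry": 0, "rz": 0}])

```text
time: 18.6
eef_pos: [0.4659, 0.2538, 0.1017]
tcp_rot: [[0.002, 0.991, 0.136], [0.001, 0.136, -0.991], [-1.0, 0.002, -0.001]]
contact_force: [1.6, 0.2, -0.1]
grip_width: 0.0424
```

```bash
python3 st.py .466 .2541 .095 7.8 0;python3 - <<'E'
from h import *
s=avg("side",3);g=s.mean(2);p=manip.observe()["eef_pos"];print(p,proj("side",[p,p+[0,0,.028]]))
print("cols 203..229")
for v in range(136,170):print(v,*g[v,203:230].round(0).astype(int))
E
```

```text
t 18.7 p [0.4662 0.254  0.1021] F [ 0.1 -0.5  0.2] M [ 0.02 -0.02 -0.03] g 0.0427
d [-0.0002  0.0001 -0.0071] tool d [ 0.0071 -0.0002 -0.0002] turn [ 0.0172 -0.0602 -0.135 ]
[0.4664 0.2541 0.1024] [[216.0001 161.4405]
 [215.4974 155.6173]]
cols 203..229
136 72 68 32 26 23 31 28 30 30 27 30 32 27 32 32 29 27 24 44 107 165 195 156 52 23 25 43
137 173 176 92 31 25 27 31 28 27 31 28 33 30 35 27 29 25 37 103 160 188 176 120 37 21 24 45
138 185 221 178 90 31 27 30 27 29 34 32 28 29 28 30 22 24 71 167 213 214 175 94 31 24 27 67
139 179 219 219 167 59 26 26 28 25 22 31 28 22 24 24 26 22 47 132 198 216 167 69 21 26 27 71
140 192 213 199 136 45 26 29 27 27 22 21 35 38 35 42 43 26 26 98 182 216 160 53 23 27 43 135
141 216 203 164 97 30 23 31 26 29 42 72 105 110 102 120 111 61 21 57 161 182 111 38 23 24 53 165
142 213 184 149 122 40 20 27 26 70 119 179 213 214 212 213 180 105 33 24 72 76 44 26 28 28 69 167
143 182 205 176 127 43 19 23 45 131 193 211 209 208 208 211 213 163 61 18 22 37 38 31 25 25 73 165
144 167 218 181 103 32 21 22 58 162 211 209 204 206 204 207 212 178 96 31 27 28 30 28 26 41 9
[... 1751 characters left out ...]
0 109 114 118 119 118 117 117 114
164 108 110 110 112 121 118 114 117 121 124 119 117 97 62 48 57 92 114 112 108 112 115 118 117 119 118 115
165 107 109 108 110 116 119 116 114 116 122 120 116 116 106 105 113 115 115 113 112 108 113 114 117 118 118 117
166 105 109 107 109 113 117 118 114 116 121 120 119 116 113 113 114 113 112 113 111 109 112 114 116 117 117 115
167 104 107 107 106 111 115 118 114 114 118 118 121 116 114 114 111 110 112 113 113 111 110 113 113 116 117 118
168 101 106 108 109 110 116 119 118 116 117 120 121 117 116 113 113 109 110 112 113 111 110 110 114 112 115 116
169 101 104 108 107 108 111 116 118 114 115 119 120 119 118 114 113 110 109 110 111 112 109 106 108 116 120 131
```

Emit:
apply_moves(increments=[{"claw": 0, "dx": 0.005, "dy": 0, "dz": 0, "rx": 0, "ry": 0, "rz": 0}, {"claw": -0.5, "dx": 0, "dy": 0, "dz": 0, "rx": 0, "ry": 0, "rz": 0}, {"claw": -1, "dx": 0, "dy": 0, "dz": 0, "rx": 0, "ry": 0, "rz": 0}, {"claw": -1, "dx": 0, "dy": 0, "dz": 0, "rx": 0, "ry": 0, "rz": 0}, {"claw": -1, "dx": 0, "dy": 0, "dz": 0, "rx": 0, "ry": 0, "rz": 0}], grip_force=40)

```text
time: 19.35
eef_pos: [0.4662, 0.2541, 0.0973]
tcp_rot: [[0.003, 0.991, 0.137], [0.002, 0.137, -0.991], [-1.0, 0.003, -0.001]]
contact_force: [0.3, 0.6, 0.5]
grip_width: 0.0112
```

```bash
python3 st.py .593 .2714 .097 7.8 0
```

```text
t 19.45 p [0.4663 0.2541 0.0973] F [ 0.3  0.  -0. ] M [-0.04  0.09  0.19] g 0.0113
d [ 0.1267  0.0173 -0.0003] tool d [0.0006 0.1279 0.0002] turn [ 0.048  -0.0767 -0.1601]
```

Emit:
apply_moves(increments=[{"claw": -1, "dx": 0, "dy": 0.01, "dz": 0, "rx": 0, "ry": 0, "rz": 0}, {"claw": -1, "dx": 0, "dy": 0.015, "dz": 0, "rx": 0, "ry": 0, "rz": 0}, {"claw": -1, "dx": 0, "dy": 0.015, "dz": 0, "rx": 0, "ry": 0, "rz": 0}, {"claw": -1, "dx": 0, "dy": 0.015, "dz": 0, "rx": 0, "ry": 0, "rz": 0}])

```text
time: 19.85
eef_pos: [0.5187, 0.2615, 0.0973]
tcp_rot: [[-0.005, 0.99, 0.138], [-0.001, 0.138, -0.99], [-1.0, -0.005, -0.0]]
contact_force: [-2.3, -0.1, 1.6]
grip_width: 0.0111
```

```bash
python3 st.py .593 .2714 .097 7.8 0
```

```text
t 19.95 p [0.5216 0.262  0.0973] F [ 2.6  0.2 -0.7] M [ 0.17 -0.44  0.11] g 0.011
d [ 0.0714  0.0094 -0.0003] tool d [0.0003 0.072  0.0005] turn [ 0.0925 -0.0686 -0.0097]
```

Emit:
apply_moves(increments=[{"claw": -1, "dx": 0, "dy": 0.015, "dz": 0, "rx": 0, "ry": 0, "rz": 0}, {"claw": -1, "dx": 0, "dy": 0.015, "dz": 0, "rx": 0, "ry": 0, "rz": 0}, {"claw": -1, "dx": 0, "dy": 0.015, "dz": 0, "rx": 0, "ry": 0, "rz": 0}, {"claw": -1, "dx": 0, "dy": 0.012, "dz": 0, "rx": 0, "ry": 0, "rz": 0}, {"claw": -1, "dx": 0, "dy": 0.005, "dz": 0, "rx": 0, "ry": 0, "rz": 0}])

```text
time: 20.45
eef_pos: [0.5802, 0.2702, 0.0973]
tcp_rot: [[-0.007, 0.99, 0.138], [-0.0, 0.138, -0.99], [-1.0, -0.007, -0.001]]
contact_force: [-1.6, 0.1, 1.7]
grip_width: 0.0112
```

```bash
python3 st.py .593 .2714 .097 7.8 0
```

```text
t 20.55 p [0.5808 0.2703 0.0973] F [ 1.8  1.  -1.2] M [ 0.12 -0.7   0.02] g 0.0109
d [ 0.0122  0.0011 -0.0003] tool d [0.0003 0.0122 0.0006] turn [ 0.1332 -0.0448  0.2988]
```

Emit:
apply_moves(increments=[{"claw": -1, "dx": 0, "dy": 0.008, "dz": 0, "rx": 0, "ry": 0, "rz": 0}, {"claw": -1, "dx": 0, "dy": 0.006, "dz": 0, "rx": 0, "ry": 0, "rz": 0}, {"claw": -1, "dx": 0, "dy": 0.004, "dz": 0, "rx": 0, "ry": 0, "rz": 0}])

```text
time: 20.85
eef_pos: [0.5918, 0.2718, 0.0972]
tcp_rot: [[-0.019, 0.99, 0.139], [-0.004, 0.139, -0.99], [-1.0, -0.02, 0.001]]
contact_force: [-14.9, -3.2, 14.9]
grip_width: 0.0111
```

```bash
python3 st.py .593 .2714 .097 7.8 0
```

```text
t 20.95 p [0.5919 0.2718 0.0973] F [-10.   -1.8  11.1] M [-0.3   1.77  0.01] g 0.011
d [ 0.0011 -0.0004 -0.0003] tool d [0.0003 0.0011 0.0005] turn [0.1974 0.0608 1.1086]
```

Emit:
apply_moves(increments=[{"claw": -1, "dx": 0, "dy": 0.004, "dz": 0, "rx": 0, "ry": 0, "rz": 1.0}, {"claw": -1, "dx": 0, "dy": 0.004, "dz": 0, "rx": 0, "ry": 0, "rz": 0.5}, {"claw": -1, "dx": 0, "dy": 0.003, "dz": 0, "rx": 0, "ry": 0, "rz": 0}])

```text
time: 21.25
eef_pos: [0.592, 0.2717, 0.0973]
tcp_rot: [[-0.014, 0.99, 0.14], [-0.006, 0.14, -0.99], [-1.0, -0.014, 0.004]]
contact_force: [-6.9, -1.7, 6.3]
grip_width: 0.0109
```

```bash
python3 st.py .593 .2714 .097 7.8 0
```

```text
t 21.35 p [0.592  0.2717 0.0973] F [-8.2 -1.6  7.3] M [-0.22  1.32 -0.1 ] g 0.011
d [ 0.001  -0.0003 -0.0003] tool d [0.0003 0.001  0.0005] turn [0.2487 0.2042 0.8402]
```

Emit:
apply_moves(increments=[{"claw": -0.5, "dx": 0, "dy": 0, "dz": 0, "rx": 0, "ry": 0, "rz": 0}, {"claw": -0.1, "dx": 0, "dy": 0, "dz": 0, "rx": 0, "ry": 0, "rz": 0}, {"claw": 0, "dx": 0, "dy": 0, "dz": 0, "rx": 0, "ry": 0, "rz": 0}, {"claw": 0, "dx": -0.015, "dy": 0, "dz": 0, "rx": 0, "ry": 0, "rz": 0}, {"claw": 0, "dx": -0.03, "dy": 0, "dz": 0, "rx": 0, "ry": 0, "rz": 0}])

```text
time: 21.85
eef_pos: [0.5905, 0.2704, 0.1396]
tcp_rot: [[-0.021, 0.99, 0.14], [-0.01, 0.14, -0.99], [-1.0, -0.023, 0.007]]
contact_force: [-0.3, -0.1, -0.5]
grip_width: 0.0426
```

Emit:
apply_moves(increments=[{"claw": 0, "dx": -0.04, "dy": 0, "dz": 0, "rx": 0, "ry": 0, "rz": 0}, {"claw": 0, "dx": -0.04, "dy": -0.01, "dz": 0, "rx": 0, "ry": 0, "rz": 0}, {"claw": 0, "dx": -0.01, "dy": -0.04, "dz": -0.03, "rx": 0, "ry": 0, "rz": 0}, {"claw": 0, "dx": 0, "dy": -0.04, "dz": -0.03, "rx": 0, "ry": 0, "rz": 0}, {"claw": 0, "dx": 0, "dy": -0.04, "dz": -0.03, "rx": 0, "ry": 0, "rz": 0}])

```text
time: 22.35
eef_pos: [0.4622, 0.3396, 0.2443]
tcp_rot: [[0.001, 0.993, 0.122], [-0.004, 0.122, -0.993], [-1.0, 0.0, 0.004]]
contact_force: [0.1, 1.0, -0.0]
grip_width: 0.0425
```

Emit:
apply_moves(increments=[{"claw": 0, "dx": 0, "dy": -0.04, "dz": -0.04, "rx": 0, "ry": 0, "rz": 0}, {"claw": 0, "dx": 0, "dy": -0.03, "dz": -0.04, "rx": 0, "ry": 0, "rz": 0}, {"claw": 0, "dx": 0, "dy": 0, "dz": -0.04, "rx": 0, "ry": 0, "rz": 0}, {"claw": 0, "dx": 0, "dy": 0, "dz": -0.02, "rx": 0, "ry": 0, "rz": 0}, {"claw": 0, "dx": 0, "dy": 0, "dz": 0, "rx": 0, "ry": 0, "rz": 0}])

```text
time: 22.85
eef_pos: [0.3702, 0.4763, 0.2513]
tcp_rot: [[0.002, 0.991, 0.133], [0.007, 0.133, -0.991], [-1.0, 0.003, -0.007]]
contact_force: [0.2, -1.1, 0.8]
grip_width: 0.0428
```

```bash
python3 - <<'E'
from h import *
o=manip.observe();print(o["time"],o["eef_pos"],o["contact_force"])
s=avg("side",3);t=avg("top",3);q=[.5276,.2625,.136];k=.098
L=[(Wd(q,box(.060,.072,-.04,.04,.142)),(0,255,0)),(Wd(q,box(-.003,.135,-.088,.088,.112)),(255,0,0))]
o=hcat(panel(s,"side",(186,120,110,170),3.4,L),panel(t,"top",(155,165,180,90),2.4,L));print(o.shape);cv2.imwrite("pics/end.png",o)
E
```

```text
22.85 [0.3702 0.4763 0.2513] [ 0.1978 -1.0752  0.7982]
(578, 806, 3)
```

View pics/end.png

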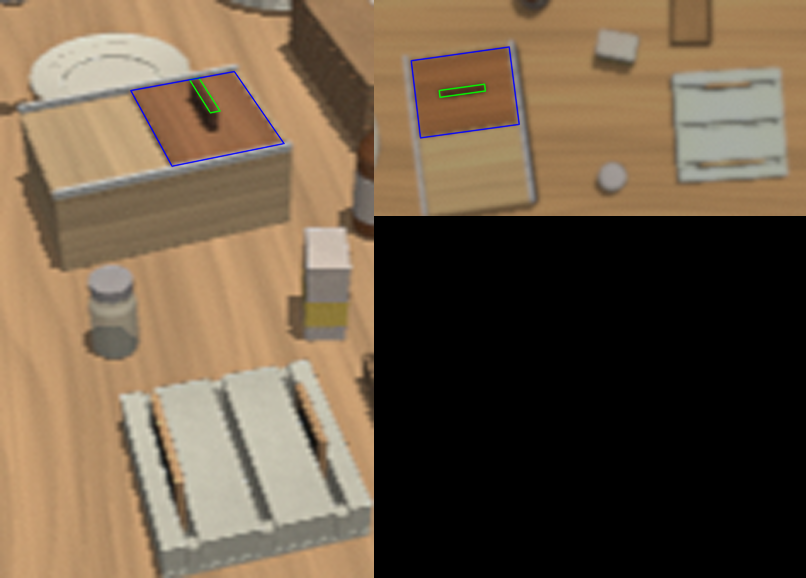

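```bash
python3 -c "
from rig import manip
print(manip.hand_in())"
```

```text
the job is handed in; nothing more can be done
None
```

I moved the long board from the rack's middle slot into the groove of the case's pocket, lowered it to the floor and let go. I then slid the cover shut by its handle and handed in at about 23 s of the 54 s allowed.

**What the last checks showed:**
- **Board on the floor:** Contact came with the tool at z = 0.054 m, against the 0.053 m expected. After release, the board's top edge showed within about 1 px (roughly 2–4 mm) of where it should be, between the posts.
- **Cover shut:** It stopped hard at about 127 mm of travel. In the final side and top pictures it lies on the outline drawn for "shut".
- **The rest of the table:** In those same final crops, the two other boards stand in their slots and the shaker, carton and plate stand where they were. I did not measure the other things.

**What went wrong or disagreed:**
- **First lowering failed:** One end of the board caught on the rail nearest the side camera. The board turned about 16° in a grip only about 12 mm deep. I raised it, leaned the hand to level it, checked it in the side view, and put it in on the second try.
- **Peak force:** The highest I read was about 30 N at the wrist, when the board reached the floor.
- **Fingertip height:** In the side view the fingertips looked 20–30 mm higher than the reported tool position. I never found out why.
- **Case position:** The two cameras disagreed by about 5 mm on where the case lies in y.
- **Seating under the cover:** I judged this only from contact force and the side view before closing, because the board cannot be seen with the cover shut.

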